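Start the clamp screw of the glaze mill's jar

TASK

Swing the glaze mill's clear guard open to a right angle or a little more, then start the clamp screw that stands loose in the yoke over the jar: turn its T-handle backward (anticlockwise seen from above) until the screw drops into its thread, stop there, then turn it one full turn forward (clockwise) and no tighter. Finish while holding: keep the T-handle firmly gripped so the screw stays just started, leave the guard open, and leave the other things on the table where they are.

Things in the scene. Friction and masses are not known exactly. Their poses are not given: they have to be found in the camera images.
- guard_handle (a point): Point to grip on the guard's handle: a black upright round bar, 12 mm thick, its straight part 0.205 to 0.304 m above the table, both ends bent back to the door. The point is on the bar's axis, 0.289 m up, 38 mm out from the door's face; straddle it from above, fingers along the door. Its axes turn with the door: x into the mill, y along the door to the hinge, z up.
- guard_hinge (a point): Point on the guard's upright hinge line, 0.289 m above the table; the handle swings round it at 178 mm radius.
- guard (a joint): Guard: clear door and clear roof in one aluminium frame, 219 mm wide, top at 0.320 m; the roof reaches 219 mm back and covers the T-handle until opened. Value: opening angle, 0 closed, growing as it opens (clockwise seen from above), stop at 1.9. Starts at 0 to 0.12; stiff (about 0.15 N m), stays where it is left.
- t_handle: T-handle of the clamp screw: dark steel bar 76 mm long (its x axis), 14 mm wide (its y axis), 20 mm high; origin at the bar's centre, 0.290 m up less the value of screw_down; under it a 13 mm stem, and from 28 mm below the origin the 29 mm thick screw. It turns, rises and sinks with the screw (axis vertical through the origin).
- boss_top (a point): Centre of the top of the yoke's threaded boss, on the screw axis, 0.236 m up. Axes of the mill: -x its front with the guard, hinge 113 mm in -x and 110 mm in +y from the screw axis, motor housing at +x. The chamber round the jar is 210 mm square; its three walls are 0.233 m high.
- screw_down (a joint): Height of the screw, m, growing downward; pitch 6 mm, right hand. Loose, it rests on the boss's first thread at 0.0004 to 0.0016; turned backward it climbs to 0, then drops by its weight (0.4 to 0.5 kg) to 0.006; each forward turn from there adds 0.006. A tight grip carries the screw and stops the drop; with the bar loose between the fingers it falls. Range -0.004 to 0.0185 (tight).
- screw_turn (a joint): Turn of the screw, rad, positive forward (clockwise from above), counted over full turns. Starts at 0.75 to 1.25; the drop comes at a different place each time, after 0.4 to 1.6 rad of backward turning. Turns lightly (about 0.02 N m) and stays where it is left.
- spare_lid: White porcelain disc with a low round knob, 100 mm across, 18 mm high, lying on the table. Bystander.
- glaze_brush: Brush lying flat on the table. Bystander.
- glaze_bottle: White plastic bottle, 60 mm across, 150 mm tall, standing. Bystander.
- bowl: Unglazed clay bowl, 130 mm across, 60 mm high. Bystander.
- mill_pebble: White porcelain grinding cylinder, 30 mm across and 30 mm high, standing on end. Bystander.
- test_tile: Flat clay test tile, 60 x 40 x 8 mm. Bystander.
- sieve: Round wooden sieve frame, 100 mm across, 45 mm high. Bystander.

How it is judged:
By the outcome, as a careful person would: the job done as asked, in the order asked, and still so for the second after the job is handed in, while the arm keeps its last pose, push and grip.
It also fails if it takes over 72 s, if anything falls off the work surface, if the arm or the gripper's body presses on something with over 40 N, if the wrist force passes 120 N, or if a joint passes its speed limit or range.

ROBOT

A 6-joint arm with a two-finger parallel gripper is mounted at the origin on the work surface. World frame = base frame: x ahead of the robot, y to its left, z up, the work surface at z = 0. Lengths are in m, angles in degrees, forces in N, time in s.
With the tool pointing down it reaches from about 0.35 to 0.875 m from the base axis. Payload 4.2 kg.
Tool frame: the origin (TCP) lies between the finger pads, 19 mm behind the fingertips; this is the grasp point; z points along the fingers, y is the line along which they close (so a half turn about z gives the same grasp; the last joint's range is limited). The gripper opens to 87 mm and grips with 3 to 60 N. Pads are 19 mm wide; open, the fingers measure 117 mm over their backs; the gripper's body (75 mm by 190 mm) begins 51 mm behind the grasp point.
Start: joints at [82.827, 22.042, 0.453, 0, -68.411, -14.817], TCP at [0.234, 0.58, 0.241] pointing down, gripper open.
Joint ranges: [-179.83, 179.83], [-69.29, 118.12], [-61.27, 80.66], [-181.25, 117.63], [-171.15, -9.14], [-177.46, 177.46]. Speed limits (degrees/s): [159.86, 159.86, 180, 180, 180, 180].

INTERFACE

Orientations are given as a 3x3 rotation matrix whose columns are the frame's x, y, z axes.
In Python, from station import * gives the robot as it stands. The module is installed in compiled form; this text tells all that it offers.
- The arm moves only by the tool servo_tool, never from a script. Its argument "deltas" is a list of rows, each an object of numbers: "tx", "ty", "tz": the shift along the tool's x, y, z in mm; "ax", "ay", "az": the turn, a rotation vector about the tool's x, y, z in rad; "claw": the finger opening in mm, from 0 to 87. In form: [{"tx": .., "ty": .., "tz": .., "ax": .., "ay": .., "az": .., "claw": ..}, ...]. A call has 1 to 12 rows; each row is the pose to reach, as a shift and turn from the pose commanded when the call began, along the tool's axes at that moment; what a row does not reach only later rows make up. A row lasts 1/12 s, in which the tool goes at most 41.7 mm and 7.16 degrees, less where a joint would pass 70% of its speed; a pose out of reach is approached as far as the arm can. A call with a gripper value outside its range is refused whole. The fingers move at their own pace and stop on an object; the grip force is fixed at half the most. Time passes only in rows, so rows that repeat a pose let the fingers close. It gives the time, the measured TCP pose, the force, the opening and the grip force at its end, in the units of the state.
- sense(): the state, without advancing time (a new reading comes with each control period).
- capture(name): name is "scene" or "top" or "wrist"; returns the picture (480x640x3 uint8, blue, green, red); there is no depth.
- calibration(name): a dict with "fx", "fy", "cx", "cy" (pixels), "dist" ([k1, k2, p1, p2, k3] as OpenCV has them; the pictures are not rectified), "cam_to_world" (4x4, takes a point from camera to world coordinates); the wrist camera has in their place "hand_eye" (4x4, takes a point from camera to tool coordinates, whose origin is the TCP and whose axes are the flange's). Camera axes: x right, y down, z forward; pixel columns grow to the right and rows downward; lengths in m; the calibration is good to about 2 mm. A picture is of the moment at which its call begins: read the wrist's pose just before it. calibration takes no time and is no camera call.
- finish_job(): hands the job in; it is judged then, once.
Trained networks look in the newest picture that a camera, given by its name, has taken for a name from the list of things; names that differ only in an ending like _2 or _b are one class to them, and where a whole thing is asked for, a point or a joint stands for the part that bears it (a point fixed in the world has none). Each returns a list of dicts, best first, with "confidence" (0 to 1); they miss things now and then, are a little off and sometimes report something else, mostly with a low value. They report only what shows in the picture. A call takes as long as a camera call.
- recognise(label, camera): "xyz" ([x, y, z] in m, in the coordinates of the camera as it stood for that picture, good to about 4 mm: the middle of the surface that is visible of it).
- trace(label, camera): "mask" (480x640 bool, what is visible of it).
The state is a dict: "time_s": time; "joints": joint angles; "joint_velocities": joint speeds; "effort": joint torques, N m; "tcp_pos": TCP position; "ee_rot": TCP orientation; "wrist_force": force on the tool from outside, world axes, zero at the start; "moment": the same for the moment, N m; "gripper_width": opening from 0.0 (shut) to 1.0 (fully open); "gripper_force": force on a finger pad.
Only numpy, scipy, OpenCV 4.12 (cv2) and the standard library are available. Lean on these libraries where they do the work, as an engineer would, in place of code of your own. Each camera call takes 0.05 s, during which the arm holds its last target. There are 200 camera calls.

## Working session

There is one attempt and no reset: what is moved stays moved. The work goes in short steps, Python scripts to look and compute and a tool call to move; the robot and the scene stay as the last step left them, time stands still between calls to the robot, and variables do not carry over. Pictures are saved under pics/ and viewed, at most 10 in all, crops included, and the job is handed in when it is done.

Besides the shell and the picture viewer there is one more tool, called after "Emit:" as a command line: name --argument value ..., lists and objects as JSON in quotes. servo_tool: Moves the arm, as the interface text tells. Its arguments: {"type":"object","properties":{"deltas":{"type":"array","items":{"type":"object","properties":{"tx":{"type":"number"},"ty":{"type":"number"},"tz":{"type":"number"},"ax":{"type":"number"},"ay":{"type":"number"},"az":{"type":"number"},"claw":{"type":"number"}}}}},"required":["deltas"]}

```bash
mkdir -p pics; cat > h.py <<'E'
from station import *
import numpy as np, cv2
def K(c): 
    k=calibration(c); return k,np.array([[k['fx'],0,k['cx']],[0,k['fy'],k['cy']],[0,0,1.]]),np.array(k['dist'],float)
def pose(c,s=None):
    k=calibration(c)
    if c!='wrist': return np.array(k['cam_to_world'])
    s=s or sense(); T=np.eye(4); T[:3,:3]=s['ee_rot']; T[:3,3]=s['tcp_pos']; return T@np.array(k['hand_eye'])
def ray(c,uv,T):
    k,M,d=K(c); p=cv2.undistortPoints(np.array([[uv]],float),M,d)[0,0]
    v=T[:3,:3]@np.array([p[0],p[1],1]); return T[:3,3],v/np.linalg.norm(v)
def atz(c,uv,z,T):
    o,v=ray(c,uv,T); return o+v*(z-o[2])/v[2]
def proj(c,P,T):
    k,M,d=K(c); Ti=np.linalg.inv(T); return cv2.projectPoints((Ti[:3,:3]@np.array(P,float).reshape(-1,3).T+Ti[:3,3:]).T,np.zeros(3),np.zeros(3),M,d)[0][:,0]
def tri(rs):
    A=sum(np.eye(3)-np.outer(v,v) for o,v in rs); b=sum((np.eye(3)-np.outer(v,v))@o for o,v in rs); return np.linalg.solve(A,b)
E
python3 - <<'E'
from h import *
np.set_printoptions(precision=4,suppress=True)
print(calibration('wrist')['hand_eye'])
for c in ['scene','top']:
    im=capture(c); cv2.imwrite(f'pics/{c}0.png',im); T=pose(c); print(c,T)
    for l in ['guard_handle','guard_hinge','guard','t_handle','boss_top','spare_lid','glaze_brush','glaze_bottle','bowl','mill_pebble','test_tile','sieve']:
        r=recognise(l,c)
        for x in r[:2]: print(l,round(x['confidence'],2),(T@np.append(x['xyz'],1))[:3])
print(sense()['time_s'])
E
```

```text
[[-0.0008 -0.9674 -0.2531  0.069 ]
 [ 1.     -0.0008 -0.0003  0.0002]
 [ 0.0001 -0.2531  0.9674 -0.1427]
 [ 0.      0.      0.      1.    ]]
scene [[-0.5635  0.4428 -0.6975  1.1906]
 [ 0.826   0.284  -0.487   0.5543]
 [-0.0175 -0.8505 -0.5257  0.6843]
 [ 0.      0.      0.      1.    ]]
guard_handle 0.72 [ 0.557  -0.0209  0.262 ]
guard_hinge 0.57 [ 0.5565 -0.0203  0.2631]
guard 0.68 [ 0.5576 -0.0135  0.2626]
boss_top 0.69 [ 0.6106 -0.0835  0.2001]
spare_lid 0.65 [0.5458 0.1421 0.0099]
glaze_brush 0.7 [0.3954 0.253  0.0171]
glaze_bottle 0.78 [0.454  0.4069 0.0789]
bowl 0.98 [0.5729 0.373  0.033 ]
mill_pebble 0.87 [0.6498 0.2079 0.0263]
test_tile 0.5 [0.6993 0.1001 0.0067]
test_tile 0.44 [ 0.5572 -0.0221  0.2619]
sieve 0.57 [0.4861 0.2815 0.0269]
sieve 0.42 [ 0.554  -0.0211  0.2609]
top [[-0.013  -0.9914  0.1302  0.4171]
 [-0.9999  0.0121 -0.0072  0.1153]
 [ 0.0056 -0.1303 -0.9915  1.3353]
 [ 0.      0.      0.      1.    ]]
guard_handle 0.89 [ 0.5311 -0.1127  0.3153]
guard_hinge 0.58 [ 0.5294 -0.1095  0.3196]
guard 0.98 [ 0.5327 -0.1085  0.318 ]
t_handle 0.61 [0.4338 0.3957 0.1037]
boss_top 0.94 [ 0.5323 -0.1478  0.3209]
boss_top 0.67 [ 0.5288 -0.1103  0.3199]
spare_lid 0.79 [0.5304 0.1408 0.0095]
glaze_brush 0.95 [0.3761 0.2611 0.0153]
glaze_bottle 0.95 [0.4304 0.3979 0.0982]
bowl 0.76 [0.5986 0.3912 0.0238]
mill_pebble 0.71 [0.3805 0.2587 0.0181]
mill_pebble 0.61 [0.6396 0.2012 0.0309]
test_tile 0.67 [0.7164 0.1111 0.009 ]
sieve 0.8 [0.5056 0.3001 0.0464]
1.3
```

View pics/scene0.png

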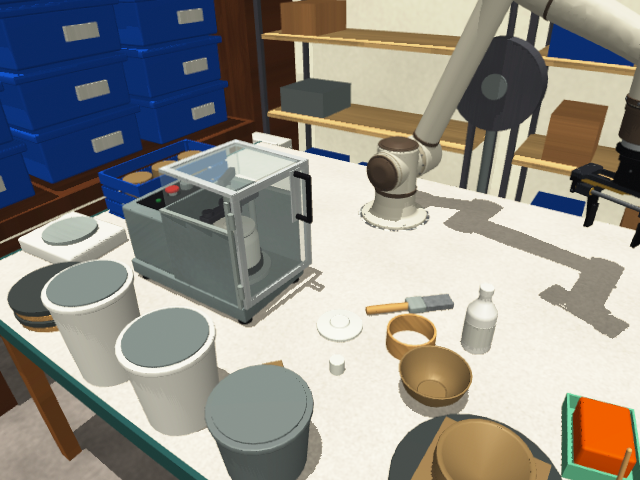

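View pics/top0.png

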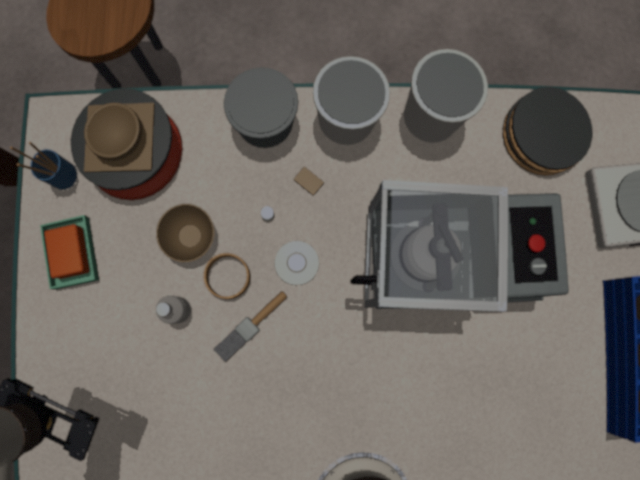

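The scene view shows the mill at about (215,230) px, with the black handle at (305,195). The top view shows the guard frame spanning (380,183) to (507,310), with the handle at (363,280) and the T-bar at (447,245) under the roof. The door faces world +y and the hinge is at the upper-left corner of the top view.

```bash
python3 - <<'E'
from h import *
np.set_printoptions(precision=4,suppress=True)
Tt,Ts=pose('top'),pose('scene')
for uv in [(382,182),(508,185),(507,310),(378,308)]: print(uv,atz('top',uv,.32,Tt)[:2])
print('handle top',atz('top',(355,279.5),.304,Tt))
print('handle tri',tri([ray('top',(355,279.5),Tt),ray('scene',(309,176),Ts)]))
print('T',atz('top',(447,246),.29,Tt))
t=cv2.imread('pics/top0.png');s=cv2.imread('pics/scene0.png')
a=cv2.resize(t[170:320,340:520],None,fx=2.2,fy=3,interpolation=3)
a=cv2.resize(t[165:325,335:515],(450,400),interpolation=3); b=cv2.resize(s[130:290,190:330],(350,400),interpolation=3)
cv2.imwrite('pics/crop1.png',np.hstack([a,b]))
R=np.array(sense()['ee_rot']);print(R,sense()['tcp_pos'])
E
```

```text
(382, 182) [ 0.6435 -0.0162]
(508, 185) [ 0.6372 -0.2428]
(507, 310) [ 0.4166 -0.2291]
(378, 308) [ 0.4254 -0.0034]
handle top [0.4754 0.0336 0.304 ]
handle tri [0.4767 0.0317 0.3052]
T [ 0.533  -0.1334  0.29  ]
[[ 0.9272 -0.3745  0.    ]
 [-0.3745 -0.9272 -0.    ]
 [ 0.      0.     -1.    ]] [0.234  0.5795 0.2412]
```

View pics/crop1.png

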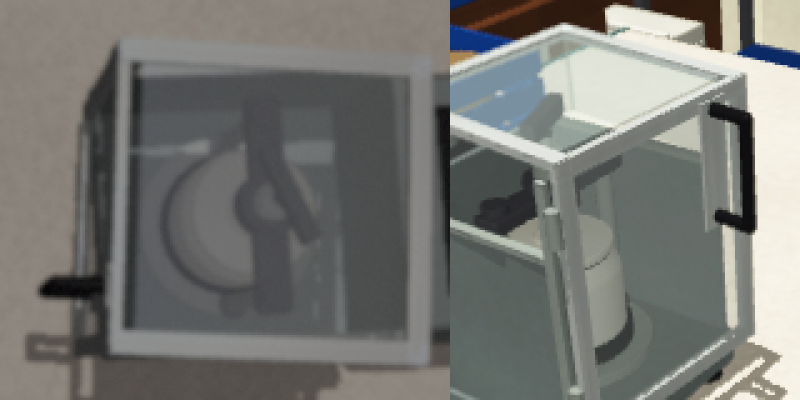

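Emit:
servo_tool --deltas '[{"tz": -40}, {"tx": 60, "ty": 58, "tz": -80, "az": 0.12}, {"tx": 429, "ty": 420, "tz": -160, "az": 1.187}, {"tx": 429, "ty": 420, "tz": -160, "az": 1.187}, {"tx": 429, "ty": 420, "tz": -160, "az": 1.187}, {"tx": 429, "ty": 420, "tz": -160, "az": 1.187}, {"tx": 429, "ty": 420, "tz": -160, "az": 1.187}, {"tx": 429, "ty": 420, "tz": -160, "az": 1.187}, {"tx": 429, "ty": 420, "tz": -160, "az": 1.187}, {"tx": 429, "ty": 420, "tz": -160, "az": 1.187}, {"tx": 429, "ty": 420, "tz": -160, "az": 1.187}, {"tx": 429, "ty": 420, "tz": -160, "az": 1.187}]'

```text
schema error: expected keys tx, ty, tz, ax, ay, az, claw
```

Emit:
servo_tool --deltas '[{"tx": 0, "ty": 0, "tz": -40, "ax": 0, "ay": 0, "az": 0, "claw": 87}, {"tx": 40, "ty": 40, "tz": -80, "ax": 0, "ay": 0, "az": 0.12, "claw": 87}, {"tx": 429, "ty": 420, "tz": -160, "ax": 0, "ay": 0, "az": 1.187, "claw": 87}, {"tx": 429, "ty": 420, "tz": -160, "ax": 0, "ay": 0, "az": 1.187, "claw": 87}, {"tx": 429, "ty": 420, "tz": -160, "ax": 0, "ay": 0, "az": 1.187, "claw": 87}, {"tx": 429, "ty": 420, "tz": -160, "ax": 0, "ay": 0, "az": 1.187, "claw": 87}, {"tx": 429, "ty": 420, "tz": -160, "ax": 0, "ay": 0, "az": 1.187, "claw": 87}, {"tx": 429, "ty": 420, "tz": -160, "ax": 0, "ay": 0, "az": 1.187, "claw": 87}, {"tx": 429, "ty": 420, "tz": -160, "ax": 0, "ay": 0, "az": 1.187, "claw": 87}, {"tx": 429, "ty": 420, "tz": -160, "ax": 0, "ay": 0, "az": 1.187, "claw": 87}, {"tx": 429, "ty": 420, "tz": -160, "ax": 0, "ay": 0, "az": 1.187, "claw": 87}, {"tx": 429, "ty": 420, "tz": -160, "ax": 0, "ay": 0, "az": 1.187, "claw": 87}]'

```text
time_s: 2.3
tcp_pos: [0.4122, 0.1699, 0.3758]
ee_rot: [[-0.002, -1.0, 0.001], [-1.0, 0.002, 0.001], [-0.001, -0.001, -1.0]]
wrist_force: [0.3, 0.7, -0.1]
gripper_width: 0.996
gripper_force: 0.0
```

```bash
cat > w.py <<'E'
from h import *
import sys,pickle
n=sys.argv[1]; s=sense(); im=capture('wrist'); cv2.imwrite(f'pics/{n}.png',im); T=pose('wrist',s); pickle.dump(T,open(f'{n}.pkl','wb'))
np.set_printoptions(precision=4,suppress=True)
print(s['time_s'],s['joints'],s['tcp_pos'])
for l in sys.argv[2:]:
    for x in recognise(l,'wrist')[:2]: print(l,round(x['confidence'],2),(T@np.append(x['xyz'],1))[:3])
E
python3 w.py wA
```

```text
2.3 [ 43.4004  -0.1402  -8.5912   0.0023 -81.4699 -43.5011] [0.4122 0.1699 0.3758]
```

Emit:
servo_tool --deltas '[{"tx": 140, "ty": -63, "tz": -24, "ax": 0, "ay": 0, "az": 0, "claw": 87}, {"tx": 140, "ty": -63, "tz": -24, "ax": 0, "ay": 0, "az": 0, "claw": 87}, {"tx": 140, "ty": -63, "tz": -24, "ax": 0, "ay": 0, "az": 0, "claw": 87}, {"tx": 140, "ty": -63, "tz": -24, "ax": 0, "ay": 0, "az": 0, "claw": 87}, {"tx": 140, "ty": -63, "tz": -24, "ax": 0, "ay": 0, "az": 0, "claw": 87}, {"tx": 140, "ty": -63, "tz": -24, "ax": 0, "ay": 0, "az": 0, "claw": 87}]'

```text
time_s: 2.85
tcp_pos: [0.4755, 0.0306, 0.3989]
ee_rot: [[-0.004, -1.0, -0.0], [-1.0, 0.004, 0.0], [-0.0, 0.0, -1.0]]
wrist_force: [-0.7, 0.8, 0.5]
gripper_width: 1.003
gripper_force: 0.0
```

```bash
python3 w.py wB t_handle boss_top guard_handle; python3 -c "
import cv2,numpy as np
cv2.imwrite('pics/wAB.png',cv2.resize(np.hstack([cv2.imread('pics/wA.png'),cv2.imread('pics/wB.png')]),(800,300),interpolation=3))"
```

```text
2.85 [ 23.2747   2.9202  -2.265   -0.0105 -84.8129 -23.4769] [0.4755 0.0306 0.3989]
boss_top 0.68 [ 0.5318 -0.0675  0.3176]
boss_top 0.62 [0.7189 0.1082 0.007 ]
guard_handle 0.91 [ 0.5314 -0.0671  0.3199]
```

View pics/wAB.png

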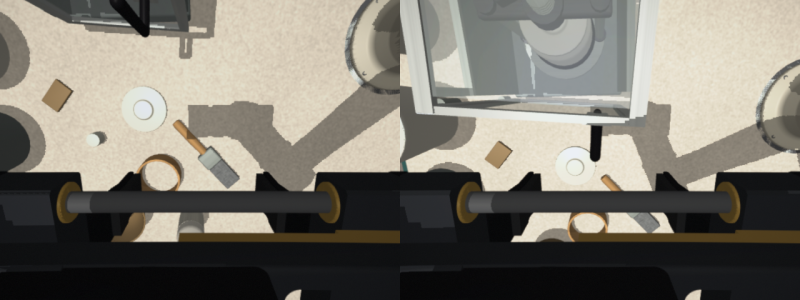

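In view A the handle sits at about (229,24) full-res. In view B it is at about (314,224), with the roof frame's front edge running from (24,184) to (400,195). I'll enlarge these for exact pixels.

```bash
python3 -c "
import cv2,numpy as np
b=cv2.resize(cv2.imread('pics/wB.png')[0:280,0:440],(800,509),interpolation=3)
a=cv2.resize(cv2.imread('pics/wA.png')[0:60,90:390],(800,160)[:2],interpolation=3)[:,:]
b[0:0]=0
cv2.imwrite('pics/c2.png',np.vstack([b,a])[:600])"
```

```text
(no output)
```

View pics/c2.png

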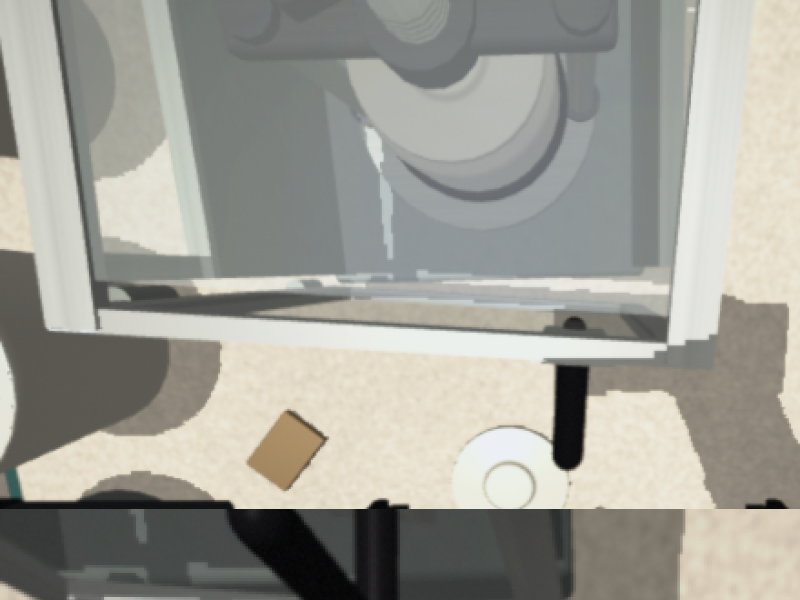

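```bash
python3 - <<'E'
from h import *
import pickle
np.set_printoptions(precision=4,suppress=True)
T=pickle.load(open('wB.pkl','rb')); k=1/1.818
L=atz('wrist',(47*k,330*k),.32,T); M=atz('wrist',(655*k,357*k),.32,T); 
print('hinge corner',L,'edge',M, 'ang',np.arctan2(M[1]-L[1],L[0]-M[0]), 'right', atz('wrist',(718*k,360*k),.32,T))
o=atz('wrist',(567.5*k,470*k),.302,T); print('handle outer edge',o)
# triangulate outer edge with top & scene
Tt,Ts=pose('top'),pose('scene')
rB=ray('wrist',(567.5*k,470*k),T)
print('tri B,scene',tri([rB,ray('scene',(309.5,176),Ts)]))
for y in (.015,.02,.025,.03):
  P=[(.475,y,.304),(.475,y,.205)]
  print(y,'top',proj('top',P,Tt),'B',proj('wrist',P,T)*1.818,'sc',proj('scene',P,Ts))
E
```

```text
hinge corner [ 0.648  -0.0187  0.32  ] edge [ 0.449  -0.0094  0.32  ] ang 0.04659922639478445 right [ 0.428  -0.0083  0.32  ]
handle outer edge [0.4789 0.0356 0.302 ]
tri B,scene [0.4794 0.0332 0.3071]
0.015 top [[365.7015 279.5591]
 [360.7032 282.567 ]] B [[577.5386 417.9577]
 [577.2835 375.2973]] sc [[304.025  174.6495]
 [305.7014 217.3488]]
0.02 top [[362.8214 279.6029]
 [358.0717 282.607 ]] B [[577.5923 431.1757]
 [577.323  384.9609]] sc [[306.0048 175.1606]
 [307.5861 217.9394]]
0.025 top [[359.9397 279.6464]
 [355.4389 282.6465]] B [[577.6454 444.2568]
 [577.3621 394.5511]] sc [[307.9948 175.6745]
 [309.4801 218.5329]]
0.03 top [[357.0565 279.6895]
 [352.8049 282.6858]] B [[577.6979 457.204 ]
 [577.401  404.069 ]] sc [[309.9952 176.1913]
 [311.3833 219.1294]]
```

Emit:
servo_tool --deltas '[{"tx": 1.5, "ty": -3.5, "tz": 30, "ax": 0, "ay": 0, "az": 0.047, "claw": 60}, {"tx": 1.5, "ty": -3.5, "tz": 60, "ax": 0, "ay": 0, "az": 0.047, "claw": 50}, {"tx": 1.5, "ty": -3.5, "tz": 90, "ax": 0, "ay": 0, "az": 0.047, "claw": 50}, {"tx": 1.5, "ty": -3.5, "tz": 110, "ax": 0, "ay": 0, "az": 0.047, "claw": 50}, {"tx": 1.5, "ty": -3.5, "tz": 110, "ax": 0, "ay": 0, "az": 0.047, "claw": 40}, {"tx": 1.5, "ty": -3.5, "tz": 110, "ax": 0, "ay": 0, "az": 0.047, "claw": 25}, {"tx": 1.5, "ty": -3.5, "tz": 110, "ax": 0, "ay": 0, "az": 0.047, "claw": 10}, {"tx": 1.5, "ty": -3.5, "tz": 110, "ax": 0, "ay": 0, "az": 0.047, "claw": 5}, {"tx": 1.5, "ty": -3.5, "tz": 110, "ax": 0, "ay": 0, "az": 0.047, "claw": 5}, {"tx": 1.5, "ty": -3.5, "tz": 110, "ax": 0, "ay": 0, "az": 0.047, "claw": 5}]'

```text
time_s: 3.88
tcp_pos: [0.4791, 0.0306, 0.2901]
ee_rot: [[-0.047, -0.999, 0.002], [-0.999, 0.047, 0.001], [-0.001, -0.002, -1.0]]
wrist_force: [1.1, 0.3, -1.2]
gripper_width: 0.325
gripper_force: 0.0
```

```bash
cat > st.py <<'E'
from h import *
np.set_printoptions(precision=4,suppress=True)
s=sense(); print(s['time_s'],s['tcp_pos'],'hd',np.arctan2(s['ee_rot'][1][0],s['ee_rot'][0][0]),'F',s['wrist_force'],'M',s['moment'],'w',s['gripper_width']*87,s['gripper_force'],np.round(s['joints'],1))
E
python3 st.py
python3 - <<'E'
# arc plan in tool axes of call start
import numpy as np
h=np.array([.650,-.018]); p=np.array([.479,.029]); hd=-np.pi/2-.047-.004
x=np.array([np.cos(hd),np.sin(hd)]); y=np.array([np.sin(hd),-np.cos(hd)])
for t in np.arange(.1,1.61,.1):
    c,s=np.cos(-t),np.sin(-t); d=np.array([[c,-s],[s,c]])@(p-h)+h-p
    print(round(t,2),np.round([d@x*1e3,d@y*1e3],1))
E
```

```text
3.8833 [0.4791 0.0306 0.2901] hd -1.617640765574929 F [ 1.1212  0.3339 -1.1997] M [ 0.0099 -0.0221  0.0065] w 28.29924777328006 0.0 [ 23.1   5.7 -14.4   0.  -69.8 -25.8]
0.1 [-17.1  -4.7]
0.2 [-33.6 -11. ]
0.3 [-49.5 -19. ]
0.4 [-64.4 -28.6]
0.5 [-78.3 -39.5]
0.6 [-91.1 -51.8]
0.7 [-102.6  -65.3]
0.8 [-112.6  -79.9]
0.9 [-121.2  -95.5]
1.0 [-128.2 -111.8]
1.1 [-133.4 -128.7]
1.2 [-137. -146.]
1.3 [-138.9 -163.7]
1.4 [-138.9 -181.4]
1.5 [-137.2 -199. ]
1.6 [-133.8 -216.4]
```

Still closing. I'll finish the grip, then begin the arc.

Emit:
servo_tool --deltas '[{"tx": 0, "ty": 0, "tz": 0, "ax": 0, "ay": 0, "az": 0, "claw": 5}, {"tx": 0, "ty": 0, "tz": 0, "ax": 0, "ay": 0, "az": 0, "claw": 5}, {"tx": 0, "ty": 0, "tz": 0, "ax": 0, "ay": 0, "az": 0, "claw": 5}, {"tx": 0, "ty": 0, "tz": 0, "ax": 0, "ay": 0, "az": 0, "claw": 5}, {"tx": 0, "ty": 0, "tz": 0, "ax": 0, "ay": 0, "az": 0, "claw": 5}, {"tx": 0, "ty": 0, "tz": 0, "ax": 0, "ay": 0, "az": 0, "claw": 5}]'

```text
time_s: 4.38
tcp_pos: [0.4792, 0.0304, 0.2892]
ee_rot: [[-0.047, -0.999, 0.001], [-0.999, 0.047, 0.0], [-0.0, -0.001, -1.0]]
wrist_force: [2.3, -0.8, 1.4]
gripper_width: 0.125
gripper_force: 30.0
```

Emit:
servo_tool --deltas '[{"tx": -8.5, "ty": -2, "tz": 0, "ax": 0, "ay": 0, "az": 0.05, "claw": 5}, {"tx": -17, "ty": -4.7, "tz": 0, "ax": 0, "ay": 0, "az": 0.1, "claw": 5}, {"tx": -25.5, "ty": -7.7, "tz": 0, "ax": 0, "ay": 0, "az": 0.15, "claw": 5}, {"tx": -33.6, "ty": -11, "tz": 0, "ax": 0, "ay": 0, "az": 0.2, "claw": 5}, {"tx": -33.6, "ty": -11, "tz": 0, "ax": 0, "ay": 0, "az": 0.2, "claw": 5}, {"tx": -33.6, "ty": -11, "tz": 0, "ax": 0, "ay": 0, "az": 0.2, "claw": 5}]'

```text
time_s: 4.88
tcp_pos: [0.4937, 0.0634, 0.2892]
ee_rot: [[-0.244, -0.97, 0.005], [-0.97, 0.244, -0.001], [-0.0, -0.005, -1.0]]
wrist_force: [8.2, -4.1, -2.3]
gripper_width: 0.126
gripper_force: 30.0
```

```bash
python3 st.py
```

```text
4.8833 [0.4937 0.0634 0.2892] hd -1.817315444622335 F [ 8.1784 -4.0964 -2.2682] M [-1.1221 -2.4146  0.0367] w 10.997566115645748 29.9897864414379 [ 26.1   7.5 -12.5   0.2 -69.8 -40.3]
```

```bash
python3 - <<'E'
import numpy as np
h=np.array([.6486,-.0243]); p=np.array([.4937,.0634]); c0=np.array([.4918,.0635]); hd=-1.818
x=np.array([np.cos(hd),np.sin(hd)]); y=np.array([np.sin(hd),-np.cos(hd)])
for t in np.arange(0,1.41,.0875):
    c,s=np.cos(-t),np.sin(-t); d=np.array([[c,-s],[s,c]])@(p-h)+h-c0
    print(round(t,3),np.round([d@x*1e3,d@y*1e3],1))
E
```

```text
0.0 [-0.4 -1.9]
0.088 [-15.2  -6.6]
0.175 [-29.5 -12.7]
0.262 [-43.3 -20. ]
0.35 [-56.4 -28.4]
0.438 [-68.7 -38. ]
0.525 [-80.1 -48.6]
0.612 [-90.5 -60.2]
0.7 [-99.9 -72.6]
0.788 [-108.1  -85.8]
0.875 [-115.2  -99.7]
0.962 [-121.  -114.1]
1.05 [-125.6 -129. ]
1.138 [-128.8 -144.2]
1.225 [-130.7 -159.7]
1.312 [-131.2 -175.2]
1.4 [-130.4 -190.8]
```

Emit:
servo_tool --deltas '[{"tx": -15.2, "ty": -6.6, "tz": 0, "ax": 0, "ay": 0, "az": 0.0875, "claw": 5}, {"tx": -29.5, "ty": -12.7, "tz": 0, "ax": 0, "ay": 0, "az": 0.175, "claw": 5}, {"tx": -43.3, "ty": -20, "tz": 0, "ax": 0, "ay": 0, "az": 0.262, "claw": 5}, {"tx": -56.4, "ty": -28.4, "tz": 0, "ax": 0, "ay": 0, "az": 0.35, "claw": 5}, {"tx": -68.7, "ty": -38, "tz": 0, "ax": 0, "ay": 0, "az": 0.438, "claw": 5}, {"tx": -80.1, "ty": -48.6, "tz": 0, "ax": 0, "ay": 0, "az": 0.525, "claw": 5}, {"tx": -80.1, "ty": -48.6, "tz": 0, "ax": 0, "ay": 0, "az": 0.525, "claw": 5}, {"tx": -80.1, "ty": -48.6, "tz": 0, "ax": 0, "ay": 0, "az": 0.525, "claw": 5}]'

```text
time_s: 5.55
tcp_pos: [0.559, 0.1288, 0.2892]
ee_rot: [[-0.697, -0.717, 0.001], [-0.717, 0.697, -0.002], [0.0, -0.002, -1.0]]
wrist_force: [2.9, -4.5, 1.0]
gripper_width: 0.126
gripper_force: 30.0
```

```bash
python3 st.py
```

```text
5.55 [0.559  0.1288 0.2892] hd -2.3422579264500563 F [ 2.8942 -4.4684  1.0306] M [-1.123  -0.9678  0.0305] w 11.005416072899244 29.997824716265313 [ 29.2  15.3  -2.5   0.1 -72.2 -73.4]
```

```bash
python3 - <<'E'
import numpy as np
h=np.array([.6486,-.0250]); p=np.array([.559,.1288]); c0=np.array([.5584,.1297]); hd=-2.343
x=np.array([np.cos(hd),np.sin(hd)]); y=np.array([np.sin(hd),-np.cos(hd)])
for t in np.linspace(0,.875,10):
    c,s=np.cos(-t),np.sin(-t); q=np.array([[c,-s],[s,c]])@(p-h)+h; d=q-c0
    print(round(t,3),np.round([d@x*1e3,d@y*1e3],1),q)
E
```

```text
0.0 [ 0.2 -1.1] [0.559  0.1288]
0.097 [-16.2  -6.5] [0.57435236 0.1367711 ]
0.194 [-32.  -13.5] [0.59040596 0.14321431]
0.292 [-47.1 -22. ] [0.60700919 0.14806879]
0.389 [-61.2 -31.9] [0.62400524 0.15128868]
0.486 [-74.4 -43.2] [0.64123357 0.15284357]
0.583 [-86.4 -55.7] [0.65853148 0.15271878]
0.681 [-97.1 -69.3] [0.67573559 0.15091549]
0.778 [-106.4  -83.8] [0.69268341 0.14745073]
0.875 [-114.3  -99.2] [0.70921487 0.14235721]
```

Emit:
servo_tool --deltas '[{"tx": -16.2, "ty": -6.5, "tz": 0, "ax": 0, "ay": 0, "az": 0.097, "claw": 5}, {"tx": -32, "ty": -13.5, "tz": 0, "ax": 0, "ay": 0, "az": 0.194, "claw": 5}, {"tx": -47.1, "ty": -22, "tz": 0, "ax": 0, "ay": 0, "az": 0.292, "claw": 5}, {"tx": -61.2, "ty": -31.9, "tz": 0, "ax": 0, "ay": 0, "az": 0.389, "claw": 5}, {"tx": -74.4, "ty": -43.2, "tz": 0, "ax": 0, "ay": 0, "az": 0.486, "claw": 5}, {"tx": -86.4, "ty": -55.7, "tz": 0, "ax": 0, "ay": 0, "az": 0.583, "claw": 5}, {"tx": -97.1, "ty": -69.3, "tz": 0, "ax": 0, "ay": 0, "az": 0.681, "claw": 5}, {"tx": -106.4, "ty": -83.8, "tz": 0, "ax": 0, "ay": 0, "az": 0.778, "claw": 5}, {"tx": -114.3, "ty": -99.2, "tz": 0, "ax": 0, "ay": 0, "az": 0.875, "claw": 5}, {"tx": -114.3, "ty": -99.2, "tz": 0, "ax": 0, "ay": 0, "az": 0.875, "claw": 5}, {"tx": -114.3, "ty": -99.2, "tz": 0, "ax": 0, "ay": 0, "az": 0.875, "claw": 5}]'

```text
time_s: 6.47
tcp_pos: [0.7091, 0.1418, 0.2893]
ee_rot: [[-0.997, 0.076, 0.001], [0.076, 0.997, 0.001], [-0.001, 0.001, -1.0]]
wrist_force: [0.3, -0.6, 2.4]
gripper_width: 0.124
gripper_force: 30.0
```

```bash
python3 st.py; python3 -c "
from h import *
for c in ('top',):cv2.imwrite(f'pics/{c}1.png',capture(c))"
```

```text
6.4667 [0.7091 0.1418 0.2893] hd 3.065556489157559 F [ 0.2585 -0.6113  2.3771] M [ 0.1222 -0.3393 -0.0337] w 10.80647863363663 29.962109215557575 [  24.1   30.8   21.4   -0.   -80.5 -118.4]
```

View pics/top1.png

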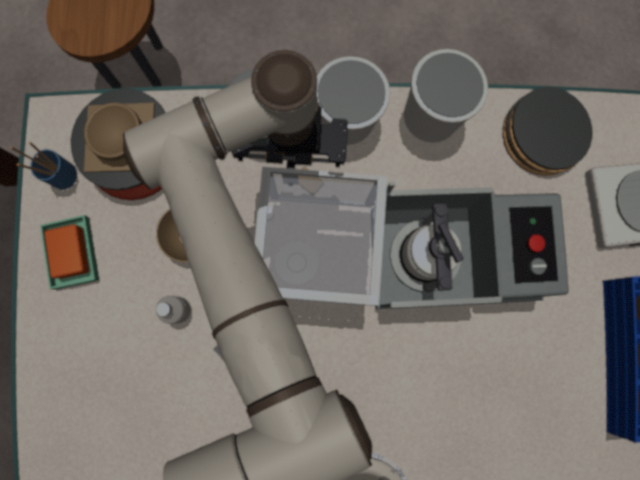

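Top view: the guard is open, with the roof now over (262–385,170–300) and the T-bar uncovered from about (433,210) to (461,262). I'll open it slightly more, release and lift.

Emit:
servo_tool --deltas '[{"tx": -3.5, "ty": -0.8, "tz": 0, "ax": 0, "ay": 0, "az": 0.02, "claw": 5}, {"tx": -6.9, "ty": -1.7, "tz": 0, "ax": 0, "ay": 0, "az": 0.04, "claw": 5}, {"tx": -6.9, "ty": -1.7, "tz": 0, "ax": 0, "ay": 0, "az": 0.04, "claw": 5}, {"tx": -6.9, "ty": -1.7, "tz": 0, "ax": 0, "ay": 0, "az": 0.04, "claw": 50}, {"tx": -6.9, "ty": -1.7, "tz": 0, "ax": 0, "ay": 0, "az": 0.04, "claw": 50}, {"tx": -6.9, "ty": -1.7, "tz": 0, "ax": 0, "ay": 0, "az": 0.04, "claw": 50}, {"tx": -6.9, "ty": -1.7, "tz": -20, "ax": 0, "ay": 0, "az": 0.04, "claw": 50}, {"tx": -6.9, "ty": -1.7, "tz": -50, "ax": 0, "ay": 0, "az": 0.04, "claw": 50}, {"tx": -6.9, "ty": -1.7, "tz": -90, "ax": 0, "ay": 0, "az": 0.04, "claw": 50}, {"tx": -6.9, "ty": -1.7, "tz": -130, "ax": 0, "ay": 0, "az": 0.04, "claw": 50}, {"tx": -6.9, "ty": -1.7, "tz": -130, "ax": 0, "ay": 0, "az": 0.04, "claw": 50}]'

```text
time_s: 7.43
tcp_pos: [0.7169, 0.1393, 0.4288]
ee_rot: [[-0.993, 0.116, 0.016], [0.116, 0.993, 0.003], [-0.016, 0.005, -1.0]]
wrist_force: [-0.9, -1.4, 2.1]
gripper_width: 0.561
gripper_force: 0.0
```

```bash
python3 st.py; python3 - <<'E'
from h import *
Tt=pose('top'); a=atz('top',(433.5,210),.29,Tt);b=atz('top',(461,262),.29,Tt);print(a,b,(a+b)/2)
s=sense();R=np.array(s['ee_rot']); c=np.array([.53,-.12,.42]); print(R.T@(c-s['tcp_pos'])*1e3)
E
```

```text
7.4333 [0.7169 0.1393 0.4288] hd 3.0250394599355355 F [-0.8736 -1.4269  2.1214] M [-0.0574 -0.0637 -0.0354] w 48.809243052523364 0.0 [  23.7   31.2   41.     0.2  -98.9 -120.4]
[ 0.59827445 -0.11158114  0.29      ] [ 0.50403946 -0.15777654  0.29      ] [ 0.55115696 -0.13467884  0.29      ]
[ 155.55925851 -279.308974      5.02824002]
```

Emit:
servo_tool --deltas '[{"tx": 155, "ty": -279, "tz": 0, "ax": 0, "ay": 0, "az": -0.66, "claw": 50}, {"tx": 155, "ty": -279, "tz": 0, "ax": 0, "ay": 0, "az": -0.66, "claw": 50}, {"tx": 155, "ty": -279, "tz": 0, "ax": 0, "ay": 0, "az": -0.66, "claw": 50}, {"tx": 155, "ty": -279, "tz": 0, "ax": 0, "ay": 0, "az": -0.66, "claw": 50}, {"tx": 155, "ty": -279, "tz": 0, "ax": 0, "ay": 0, "az": -0.66, "claw": 50}, {"tx": 155, "ty": -279, "tz": 0, "ax": 0, "ay": 0, "az": -0.66, "claw": 50}, {"tx": 155, "ty": -279, "tz": 0, "ax": 0, "ay": 0, "az": -0.66, "claw": 50}, {"tx": 155, "ty": -279, "tz": 0, "ax": 0, "ay": 0, "az": -0.66, "claw": 50}, {"tx": 155, "ty": -279, "tz": 0, "ax": 0, "ay": 0, "az": -0.66, "claw": 50}, {"tx": 155, "ty": -279, "tz": 0, "ax": 0, "ay": 0, "az": -0.66, "claw": 50}, {"tx": 155, "ty": -279, "tz": 0, "ax": 0, "ay": 0, "az": -0.66, "claw": 50}]'

```text
time_s: 8.35
tcp_pos: [0.5292, -0.1191, 0.4184]
ee_rot: [[-0.856, -0.517, -0.0], [-0.517, 0.856, 0.001], [-0.0, 0.001, -1.0]]
wrist_force: [-0.1, -0.2, -0.2]
gripper_width: 0.576
gripper_force: 0.0
```

```bash
cat > m.py <<'E'
import sys,pickle
from h import *
n=sys.argv[1]; T=pickle.load(open(n+'.pkl','rb'))
for x in trace('t_handle','wrist')[:2]:
    m=x['mask'].astype(np.uint8); ys,xs=np.nonzero(m); print('mask',x['confidence'],m.sum(),xs.min(),xs.max(),ys.min(),ys.max())
    q=cv2.minAreaRect(np.c_[xs,ys].astype(np.float32)); print(q)
    for p in cv2.boxPoints(q): print(p,atz('wrist',p,.30,T))
    cv2.imwrite(f'pics/{n}m.png',m*255)
E
python3 st.py; python3 w.py wC t_handle boss_top; python3 m.py wC
```

```text
8.35 [ 0.5292 -0.1191  0.4184] hd -2.597807711654697 F [-0.0518 -0.156  -0.1607] M [ 0.124  -0.1276 -0.04  ] w 50.11863563816939 0.0 [  4.4   9.9   8.4  -0.  -88.5 -63.3]
8.35 [  4.425    9.8706   8.3966  -0.0349 -88.5389 -63.2676] [ 0.5292 -0.1191  0.4184]
t_handle 0.63 [ 0.538  -0.1425  0.3022]
boss_top 0.94 [ 0.53   -0.2374  0.2011]
mask 0.92 1925 272 299 187 286
((285.17132568359375, 236.9268798828125), (20.79015350341797, 99.6079330444336), 6.632514476776123)
[269.0934  285.19687] [ 0.57652417 -0.13357707  0.3       ]
[280.59824 186.2556 ] [ 0.5067232  -0.16321097  0.3       ]
[301.24924 188.65689] [ 0.50059337 -0.1497785   0.3       ]
[289.74442 287.59814] [ 0.5700868  -0.11909453  0.3       ]
mask 0.59 1512 421 483 248 299
((448.61370849609375, 268.91650390625), (38.961830139160156, 63.57295227050781), 64.32318115234375)
[411.5251 265.1322] [ 0.50711985 -0.04973492  0.3       ]
[468.82037 237.58638] [ 0.46790745 -0.02602413  0.3       ]
[485.70233 272.7008 ] [0.48325851 0.00129726 0.3       ]
[428.40704 300.24664] [ 0.52381204 -0.02238037  0.3       ]
```

View pics/wC.png

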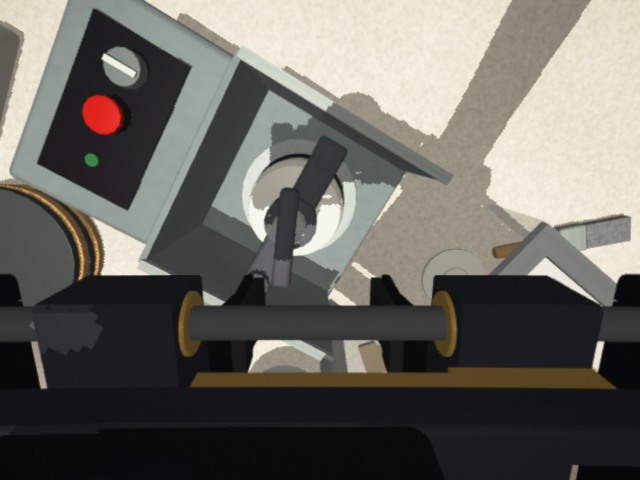

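View C: the T-bar is clear from (289,188) to (280,286) px. At z = 0.30 it measures 76 mm, as it should. Next I'll centre over it and take a second view.

Emit:
servo_tool --deltas '[{"tx": 3.6, "ty": -24, "tz": 30, "ax": 0, "ay": 0, "az": 0.135, "claw": 50}, {"tx": 3.6, "ty": -24, "tz": 40, "ax": 0, "ay": 0, "az": 0.135, "claw": 50}, {"tx": 3.6, "ty": -24, "tz": 40, "ax": 0, "ay": 0, "az": 0.135, "claw": 50}, {"tx": 3.6, "ty": -24, "tz": 40, "ax": 0, "ay": 0, "az": 0.135, "claw": 50}]'

```text
time_s: 8.88
tcp_pos: [0.5387, -0.1415, 0.3784]
ee_rot: [[-0.917, -0.399, -0.002], [-0.399, 0.917, -0.001], [0.002, 0.0, -1.0]]
wrist_force: [0.7, 0.2, 1.0]
gripper_width: 0.578
gripper_force: 0.0
```

```bash
python3 st.py; python3 w.py wD t_handle; python3 m.py wD; python3 - <<'E'
from h import *
import pickle
np.set_printoptions(precision=4,suppress=True)
TC,TD=[pickle.load(open(f'w{c}.pkl','rb')) for c in 'CD']
def ends(m):
    ys,xs=np.nonzero(m); q=cv2.boxPoints(cv2.minAreaRect(np.c_[xs,ys].astype(np.float32))); q=q[np.argsort(q[:,1])]; return q[:2].mean(0),q[2:].mean(0)
ec=ends(cv2.imread('pics/wCm.png',0)) if False else ((290.9,187.5),(279.4,286.4))
ed=ends(trace('t_handle','wrist')[0]['mask'])
for a,b in zip(ec,ed): print(tri([ray('wrist',a,TC),ray('wrist',b,TD)]))
im=capture('scene'); cv2.imwrite('pics/sc2.png',im)
for x in trace('t_handle','scene')[:2]:
    ys,xs=np.nonzero(x['mask']); print('scene',x['confidence'],len(xs),xs.min(),xs.max(),ys.min(),ys.max())
print(proj('scene',[[.5385,-.1414,.29]],pose('scene')))
E
```

```text
8.8833 [ 0.5387 -0.1415  0.3784] hd -2.731022346369435 F [0.7231 0.2179 1.0171] M [ 0.0961 -0.1875 -0.0252] w 50.32345777211594 0.0 [  2.   11.7   5.3   0.  -83.6 -68.5]
8.8833 [  1.9751  11.7395   5.2643   0.029  -83.6295 -68.4544] [ 0.5387 -0.1415  0.3784]
t_handle 0.89 [ 0.5332 -0.14    0.298 ]
mask 0.77 2260 305 328 200 305
((316.47216796875, 252.5227813720703), (105.18437194824219, 22.077259063720703), 89.35625457763672)
[304.84335 200.05794] [ 0.5069561  -0.16363049  0.3       ]
[326.91922 199.80989] [ 0.50146482 -0.15136713  0.3       ]
[328.10098 304.9876 ] [ 0.56445863 -0.12265202  0.3       ]
[306.02512 305.23566] [ 0.57039054 -0.13586908  0.3       ]
[ 0.5062 -0.1566  0.2828]
[ 0.5927 -0.1198  0.2448]
scene 0.53 232 217 234 167 188
[[227.564  175.5787]]
```

Emit:
servo_tool --deltas '[{"tx": 0, "ty": 0, "tz": 30, "ax": 0, "ay": 0, "az": 0, "claw": 45}, {"tx": 0, "ty": 0, "tz": 60, "ax": 0, "ay": 0, "az": 0, "claw": 40}, {"tx": 0, "ty": 0, "tz": 80, "ax": 0, "ay": 0, "az": 0, "claw": 40}, {"tx": 0, "ty": 0, "tz": 90, "ax": 0, "ay": 0, "az": 0, "claw": 40}, {"tx": 0, "ty": 0, "tz": 90, "ax": 0, "ay": 0, "az": 0, "claw": 30}, {"tx": 0, "ty": 0, "tz": 90, "ax": 0, "ay": 0, "az": 0, "claw": 20}, {"tx": 0, "ty": 0, "tz": 90, "ax": 0, "ay": 0, "az": 0, "claw": 8}, {"tx": 0, "ty": 0, "tz": 90, "ax": 0, "ay": 0, "az": 0, "claw": 8}, {"tx": 0, "ty": 0, "tz": 90, "ax": 0, "ay": 0, "az": 0, "claw": 8}, {"tx": 0, "ty": 0, "tz": 90, "ax": 0, "ay": 0, "az": 0, "claw": 8}, {"tx": 0, "ty": 0, "tz": 90, "ax": 0, "ay": 0, "az": 0, "claw": 8}, {"tx": 0, "ty": 0, "tz": 90, "ax": 0, "ay": 0, "az": 0, "claw": 8}]'

```text
time_s: 10.18
tcp_pos: [0.539, -0.1418, 0.2901]
ee_rot: [[-0.917, -0.398, 0.002], [-0.398, 0.917, -0.0], [-0.002, -0.001, -1.0]]
wrist_force: [-0.8, 2.3, 3.5]
gripper_width: 0.161
gripper_force: 29.9
```

```bash
python3 st.py
```

```text
10.1833 [ 0.539  -0.1418  0.2901] hd -2.732537972872366 F [-0.7776  2.2834  3.4952] M [ 0.4781 -0.095  -0.0215] w 14.020571692505621 29.933132445439696 [  1.9  13.6  -4.6   0.  -71.6 -68.5]
```

Emit:
servo_tool --deltas '[{"tx": 0, "ty": 0.4, "tz": 0, "ax": 0, "ay": 0, "az": 0, "claw": 16.5}, {"tx": 0, "ty": 0.4, "tz": 0, "ax": 0, "ay": 0, "az": 0, "claw": 16.5}, {"tx": 0, "ty": 0.4, "tz": 0, "ax": 0, "ay": 0, "az": 0, "claw": 16.5}, {"tx": 0, "ty": 0.4, "tz": 0, "ax": 0, "ay": 0, "az": 0, "claw": 16.5}]'

```text
time_s: 10.52
tcp_pos: [0.5381, -0.1415, 0.2884]
ee_rot: [[-0.918, -0.397, -0.001], [-0.397, 0.918, 0.0], [0.001, 0.0, -1.0]]
wrist_force: [0.3, -0.0, -0.2]
gripper_width: 0.191
gripper_force: 0.0
```

```bash
cat > d.py <<'E'
# look: wrist + scene
import sys
from h import *
np.set_printoptions(precision=4,suppress=True)
n=sys.argv[1]; s=sense(); w=capture('wrist'); cv2.imwrite(f'pics/{n}w.png',w)
def rep(c):
    for x in trace('t_handle',c)[:1]:
        ys,xs=np.nonzero(x['mask']); print(c,round(x['confidence'],2),len(xs),'x',xs.min(),xs.max(),'y',ys.min(),ys.max(),'mean',xs.mean().round(2),ys.mean().round(2))
rep('wrist'); sc=capture('scene'); cv2.imwrite(f'pics/{n}s.png',sc); rep('scene')
print(s['time_s'],np.array(s['tcp_pos']),'hd',np.degrees(np.arctan2(s['ee_rot'][1][0],s['ee_rot'][0][0])),'F',s['wrist_force'],'M',s['moment'],'w',s['gripper_width']*87,'j6',s['joints'][5])
E
python3 d.py d0; python3 -c "
import cv2,numpy as np
w=cv2.imread('pics/d0w.png')[100:340,160:480]; s=cv2.resize(cv2.imread('pics/d0s.png')[110:250,140:350],(800,533),interpolation=3)[:,:]
cv2.imwrite('pics/d0.png',np.hstack([cv2.resize(w,(400,300)),cv2.resize(s,(400,300))]))"
```

```text
wrist 0.78 3691 x 298 333 y 230 371 mean 315.8 292.94
scene 0.49 168 x 217 229 y 171 188 mean 223.23 180.31
10.5167 [ 0.5381 -0.1415  0.2884] hd -156.58481242916983 F [ 0.2658 -0.0207 -0.1627] M [ 0.1091 -0.1961  0.0091] w 16.605114671803022 j6 -68.53892150304037
```

View pics/d0.png

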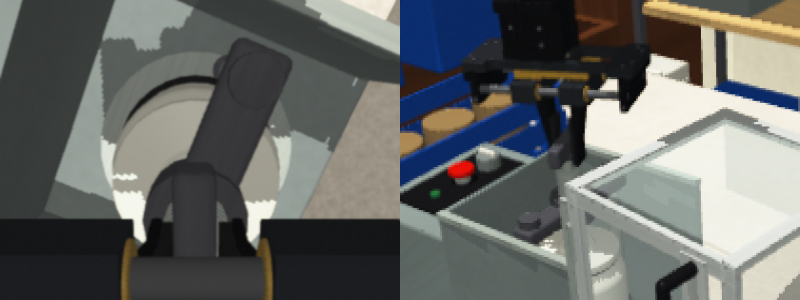

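Wrist view: the bar end shows at row 230, which will be my drop indicator. The scene view shows the gripper straddling the bar.

Emit:
servo_tool --deltas '[{"tx": 0, "ty": 0, "tz": 0, "ax": 0, "ay": 0, "az": -0.08, "claw": 16.5}, {"tx": 0, "ty": 0, "tz": 0, "ax": 0, "ay": 0, "az": -0.16, "claw": 16.5}, {"tx": 0, "ty": 0, "tz": 0, "ax": 0, "ay": 0, "az": -0.24, "claw": 16.5}, {"tx": 0, "ty": 0, "tz": 0, "ax": 0, "ay": 0, "az": -0.32, "claw": 16.5}, {"tx": 0, "ty": 0, "tz": 0, "ax": 0, "ay": 0, "az": -0.4, "claw": 16.5}, {"tx": 0, "ty": 0, "tz": 0, "ax": 0, "ay": 0, "az": -0.4, "claw": 16.5}, {"tx": 0, "ty": 0, "tz": 0, "ax": 0, "ay": 0, "az": -0.4, "claw": 16.5}]'

```text
time_s: 11.3
tcp_pos: [0.5384, -0.1422, 0.289]
ee_rot: [[-0.692, -0.722, 0.0], [-0.722, 0.692, -0.001], [0.001, -0.001, -1.0]]
wrist_force: [0.7, -4.7, -0.2]
gripper_width: 0.189
gripper_force: 1.6
```

```bash
python3 d.py d1; python3 - <<'E'
from h import *
H=np.array(calibration('wrist')['hand_eye'])
for dz in (-.001,0,.006,.012): print(dz,proj('wrist',[[.038,-.007,-.0116+dz],[.038,.007,-.0116+dz],[.038,-.007,.0084+dz]],H).round(1).tolist())
E
```

```text
wrist 0.91 3457 x 295 343 y 229 371 mean 319.58 291.25
scene 0.43 143 x 222 230 y 167 187 mean 226.17 176.99
11.3 [ 0.5384 -0.1422  0.289 ] hd -133.80071571666844 F [ 0.7213 -4.7046 -0.1506] M [-1.0501 -0.2998 -0.0312] w 16.430021068669554 j6 -45.74299405127218
-0.001 [[298.4, 234.9], [336.5, 234.9], [300.7, 223.8]]
0 [[298.5, 234.3], [336.4, 234.2], [300.8, 223.3]]
0.006 [[299.3, 230.6], [335.6, 230.6], [301.4, 220.5]]
0.012 [[300.0, 227.3], [334.8, 227.3], [302.0, 217.9]]
```

```bash
cat > e.py <<'E'
# bar end row in saved wrist pics, along the bar centre, subpixel by mean over columns
import sys
from h import *
for n in sys.argv[1:]:
    g=cv2.cvtColor(cv2.imread(f'pics/{n}w.png'),6).astype(float)
    r=[]
    for c in range(305,332,3):
        col=cv2.GaussianBlur(g,(3,3),0)[205:262,c]; r.append((c,int(205+np.argmin(np.diff(col))),int(205+np.argmax(np.diff(col)))))
    print(n,r)
E
python3 e.py d0 d1
```

```text
d0 [(305, 227, 239), (308, 226, 239), (311, 220, 238), (314, 212, 238), (317, 205, 239), (320, 229, 239), (323, 229, 240), (326, 229, 238), (329, 231, 239)]
d1 [(305, 226, 254), (308, 225, 236), (311, 225, 238), (314, 224, 237), (317, 224, 237), (320, 225, 238), (323, 225, 238), (326, 225, 238), (329, 221, 239)]
```

Emit:
servo_tool --deltas '[{"tx": 0.7, "ty": -0.7, "tz": 0, "ax": 0, "ay": 0, "az": -0.06, "claw": 16.5}, {"tx": 0.7, "ty": -0.7, "tz": 0, "ax": 0, "ay": 0, "az": -0.12, "claw": 16.5}, {"tx": 0.7, "ty": -0.7, "tz": 0, "ax": 0, "ay": 0, "az": -0.12, "claw": 16.5}, {"tx": 0.7, "ty": -0.7, "tz": 0, "ax": 0, "ay": 0, "az": -0.12, "claw": 16.5}]'

```text
time_s: 11.83
tcp_pos: [0.5386, -0.1425, 0.2891]
ee_rot: [[-0.6, -0.8, 0.001], [-0.8, 0.6, -0.0], [-0.0, -0.001, -1.0]]
wrist_force: [1.2, -4.4, 1.3]
gripper_width: 0.193
gripper_force: 1.6
```

```bash
python3 d.py d2; python3 e.py d2
```

```text
wrist 0.81 3434 x 295 343 y 229 371 mean 319.98 292.06
scene 0.56 31772 x 122 398 y 160 358 mean 259.74 241.38
11.8333 [ 0.5386 -0.1425  0.2891] hd -126.89071095087593 F [ 1.2271 -4.3564  1.2967] M [-0.9405 -0.3601 -0.0661] w 16.80871461025565 j6 -38.75123445009764
d2 [(305, 225, 254), (308, 225, 236), (311, 225, 240), (314, 224, 238), (317, 224, 237), (320, 224, 238), (323, 225, 238), (326, 226, 239), (329, 226, 239)]
```

Emit:
servo_tool --deltas '[{"tx": 0.8, "ty": -0.6, "tz": 0, "ax": 0, "ay": 0, "az": -0.06, "claw": 16.5}, {"tx": 0.8, "ty": -0.6, "tz": 0, "ax": 0, "ay": 0, "az": -0.12, "claw": 16.5}, {"tx": 0.8, "ty": -0.6, "tz": 0, "ax": 0, "ay": 0, "az": -0.12, "claw": 16.5}, {"tx": 0.8, "ty": -0.6, "tz": 0, "ax": 0, "ay": 0, "az": -0.12, "claw": 16.5}]'

```text
time_s: 12.37
tcp_pos: [0.5388, -0.1431, 0.2891]
ee_rot: [[-0.5, -0.866, 0.001], [-0.866, 0.5, 0.0], [-0.001, -0.001, -1.0]]
wrist_force: [1.8, -1.3, 0.7]
gripper_width: 0.188
gripper_force: 1.2
```

```bash
python3 d.py d3; python3 e.py d3
```

```text
wrist 0.83 3668 x 295 345 y 230 372 mean 320.4 293.1
12.3667 [ 0.5388 -0.1431  0.2891] hd -119.99921636023797 F [ 1.8332 -1.2542  0.6756] M [-0.3623 -0.5379 -0.0807] w 16.345592359957323 j6 -31.763183592536375
d3 [(305, 226, 255), (308, 225, 254), (311, 225, 221), (314, 225, 238), (317, 225, 238), (320, 225, 239), (323, 225, 239), (326, 226, 240), (329, 227, 240)]
```

Emit:
servo_tool --deltas '[{"tx": 0, "ty": 0, "tz": 0, "ax": 0, "ay": 0, "az": -0.06, "claw": 16.5}, {"tx": 0, "ty": 0, "tz": 0, "ax": 0, "ay": 0, "az": -0.12, "claw": 16.5}, {"tx": 0, "ty": 0, "tz": 0, "ax": 0, "ay": 0, "az": -0.12, "claw": 16.5}, {"tx": 0, "ty": 0, "tz": 0, "ax": 0, "ay": 0, "az": -0.12, "claw": 16.5}]'

```text
time_s: 12.9
tcp_pos: [0.5389, -0.1434, 0.2892]
ee_rot: [[-0.393, -0.92, 0.002], [-0.92, 0.393, -0.0], [-0.001, -0.001, -1.0]]
wrist_force: [3.9, -2.6, 2.1]
gripper_width: 0.191
gripper_force: 1.8
```

```bash
python3 d.py d4; python3 e.py d4
```

```text
wrist 0.9 3493 x 296 345 y 230 371 mean 320.37 293.27
scene 0.58 1048 x 366 453 y 294 314 mean 413.32 304.88
12.9 [ 0.5389 -0.1434  0.2892] hd -113.12980207381942 F [ 3.9097 -2.6361  2.1047] M [-0.3533 -0.9517 -0.0168] w 16.610650663724837 j6 -24.88684383033571
d4 [(305, 226, 255), (308, 226, 254), (311, 225, 241), (314, 224, 239), (317, 225, 238), (320, 225, 239), (323, 225, 240), (326, 226, 239), (329, 227, 240)]
```

Emit:
servo_tool --deltas '[{"tx": 0.1, "ty": -0.7, "tz": 0, "ax": 0, "ay": 0, "az": -0.06, "claw": 16.5}, {"tx": 0.1, "ty": -0.7, "tz": 0, "ax": 0, "ay": 0, "az": -0.12, "claw": 16.5}, {"tx": 0.1, "ty": -0.7, "tz": 0, "ax": 0, "ay": 0, "az": -0.12, "claw": 16.5}, {"tx": 0.1, "ty": -0.7, "tz": 0, "ax": 0, "ay": 0, "az": -0.06, "claw": 16.5}, {"tx": 0.1, "ty": -0.7, "tz": 0, "ax": 0, "ay": 0, "az": -0.06, "claw": 16.5}]'

```text
time_s: 13.52
tcp_pos: [0.5388, -0.1436, 0.2887]
ee_rot: [[-0.338, -0.941, -0.001], [-0.941, 0.338, 0.0], [-0.0, 0.001, -1.0]]
wrist_force: [1.1, -0.4, 0.3]
gripper_width: 0.194
gripper_force: 1.1
```

```bash
python3 d.py d5; python3 e.py d5
```

```text
wrist 0.77 3476 x 296 340 y 231 370 mean 318.31 292.42
13.5167 [ 0.5388 -0.1436  0.2887] hd -109.7517340948172 F [ 1.1411 -0.4497  0.3159] M [-0.0125 -0.8172  0.0371] w 16.864153112625416 j6 -21.460061811310982
d5 [(305, 227, 237), (308, 226, 240), (311, 226, 239), (314, 225, 239), (317, 225, 240), (320, 226, 240), (323, 226, 240), (326, 227, 240), (329, 227, 241)]
```

Emit:
servo_tool --deltas '[{"tx": 0, "ty": 0, "tz": 0, "ax": 0, "ay": 0, "az": -0.06, "claw": 16.5}, {"tx": 0, "ty": 0, "tz": 0, "ax": 0, "ay": 0, "az": -0.12, "claw": 16.5}, {"tx": 0, "ty": 0, "tz": 0, "ax": 0, "ay": 0, "az": -0.18, "claw": 16.5}, {"tx": 0, "ty": 0, "tz": 0, "ax": 0, "ay": 0, "az": -0.18, "claw": 16.5}, {"tx": 0, "ty": 0, "tz": 0, "ax": 0, "ay": 0, "az": -0.12, "claw": 16.5}, {"tx": 0, "ty": 0, "tz": 0, "ax": 0, "ay": 0, "az": -0.12, "claw": 16.5}]'

```text
time_s: 14.22
tcp_pos: [0.539, -0.1438, 0.2889]
ee_rot: [[-0.222, -0.975, 0.0], [-0.975, 0.222, 0.0], [-0.0, -0.0, -1.0]]
wrist_force: [2.8, -1.8, 1.8]
gripper_width: 0.187
gripper_force: 1.4
```

```bash
python3 d.py d6; python3 e.py d6
```

```text
wrist 0.85 3568 x 295 340 y 231 371 mean 318.33 293.56
scene 0.67 143 x 224 237 y 171 186 mean 230.34 179.19
14.2167 [ 0.539  -0.1438  0.2889] hd -102.85430203743813 F [ 2.7863 -1.8486  1.7717] M [-0.1128 -0.9084 -0.0622] w 16.26364312056429 j6 -14.559177725973127
d6 [(305, 226, 237), (308, 226, 239), (311, 225, 239), (314, 225, 239), (317, 225, 240), (320, 225, 240), (323, 226, 240), (326, 227, 241), (329, 228, 241)]
```

Emit:
servo_tool --deltas '[{"tx": 0.3, "ty": -0.5, "tz": 0, "ax": 0, "ay": 0, "az": -0.06, "claw": 16.5}, {"tx": 0.3, "ty": -0.5, "tz": 0, "ax": 0, "ay": 0, "az": -0.12, "claw": 16.5}, {"tx": 0.3, "ty": -0.5, "tz": 0, "ax": 0, "ay": 0, "az": -0.18, "claw": 16.5}, {"tx": 0.3, "ty": -0.5, "tz": 0, "ax": 0, "ay": 0, "az": -0.18, "claw": 16.5}, {"tx": 0.3, "ty": -0.5, "tz": 0, "ax": 0, "ay": 0, "az": -0.12, "claw": 16.5}, {"tx": 0.3, "ty": -0.5, "tz": 0, "ax": 0, "ay": 0, "az": -0.12, "claw": 16.5}]'

```text
time_s: 14.92
tcp_pos: [0.5393, -0.144, 0.2889]
ee_rot: [[-0.104, -0.995, -0.0], [-0.995, 0.104, 0.0], [-0.0, 0.0, -1.0]]
wrist_force: [2.6, -0.3, 1.3]
gripper_width: 0.19
gripper_force: 1.4
```

```bash
python3 d.py d7; python3 e.py d7
```

```text
wrist 0.79 3605 x 295 338 y 231 371 mean 317.45 294.49
scene 0.6 170 x 225 240 y 172 186 mean 231.88 179.35
14.9167 [ 0.5393 -0.144   0.2889] hd -95.97282324666924 F [ 2.5694 -0.252   1.2825] M [ 0.0896 -0.9736 -0.0251] w 16.55428592692732 j6 -7.6373962539830265
d7 [(305, 227, 237), (308, 226, 240), (311, 225, 239), (314, 225, 240), (317, 225, 240), (320, 226, 239), (323, 226, 241), (326, 227, 241), (329, 228, 242)]
```

Emit:
servo_tool --deltas '[{"tx": 0, "ty": -0.6, "tz": 0, "ax": 0, "ay": 0, "az": -0.06, "claw": 16.5}, {"tx": 0, "ty": -0.6, "tz": 0, "ax": 0, "ay": 0, "az": -0.12, "claw": 16.5}, {"tx": 0, "ty": -0.6, "tz": 0, "ax": 0, "ay": 0, "az": -0.18, "claw": 16.5}, {"tx": 0, "ty": -0.6, "tz": 0, "ax": 0, "ay": 0, "az": -0.18, "claw": 16.5}, {"tx": 0, "ty": -0.6, "tz": 0, "ax": 0, "ay": 0, "az": -0.12, "claw": 16.5}, {"tx": 0, "ty": -0.6, "tz": 0, "ax": 0, "ay": 0, "az": -0.12, "claw": 16.5}]'

```text
time_s: 15.62
tcp_pos: [0.5398, -0.1442, 0.2888]
ee_rot: [[0.016, -1.0, -0.001], [-1.0, -0.016, 0.0], [-0.0, 0.001, -1.0]]
wrist_force: [2.0, -0.8, 1.7]
gripper_width: 0.188
gripper_force: 1.2
```

```bash
python3 d.py d8; python3 e.py d8
```

```text
wrist 0.76 3601 x 296 340 y 230 371 mean 318.41 292.59
scene 0.53 51 x 272 282 y 360 365 mean 277.39 362.53
15.6167 [ 0.5398 -0.1442  0.2888] hd -89.0968055565636 F [ 2.0215 -0.7512  1.7402] M [ 0.0988 -0.7676  0.027 ] w 16.376806813228427 j6 -0.7479160260474306
d8 [(305, 227, 238), (308, 226, 240), (311, 226, 239), (314, 225, 240), (317, 225, 240), (320, 226, 240), (323, 226, 241), (326, 227, 241), (329, 228, 241)]
```

Emit:
servo_tool --deltas '[{"tx": 0.2, "ty": -0.5, "tz": 0, "ax": 0, "ay": 0, "az": -0.06, "claw": 16.5}, {"tx": 0.2, "ty": -0.5, "tz": 0, "ax": 0, "ay": 0, "az": -0.12, "claw": 16.5}, {"tx": 0.2, "ty": -0.5, "tz": 0, "ax": 0, "ay": 0, "az": -0.18, "claw": 16.5}, {"tx": 0.2, "ty": -0.5, "tz": 0, "ax": 0, "ay": 0, "az": -0.18, "claw": 16.5}, {"tx": 0.2, "ty": -0.5, "tz": 0, "ax": 0, "ay": 0, "az": -0.12, "claw": 16.5}, {"tx": 0.2, "ty": -0.5, "tz": 0, "ax": 0, "ay": 0, "az": -0.12, "claw": 16.5}]'

```text
time_s: 16.32
tcp_pos: [0.5402, -0.1444, 0.2888]
ee_rot: [[0.135, -0.991, -0.001], [-0.991, -0.135, 0.0], [-0.0, 0.001, -1.0]]
wrist_force: [1.9, -0.6, 2.0]
gripper_width: 0.183
gripper_force: 0.9
```

```bash
python3 d.py d9; python3 e.py d9
```

```text
wrist 0.95 3702 x 294 339 y 231 372 mean 317.63 294.03
scene 0.63 184 x 212 241 y 171 184 mean 231.09 178.09
16.3167 [ 0.5402 -0.1444  0.2888] hd -82.22418687432267 F [ 1.8643 -0.6425  2.0015] M [ 0.1035 -0.5955 -0.0149] w 15.921003750161614 j6 6.148546793881251
d9 [(305, 226, 243), (308, 226, 240), (311, 226, 240), (314, 226, 240), (317, 225, 240), (320, 225, 241), (323, 226, 241), (326, 227, 242), (329, 228, 242)]
```

Emit:
servo_tool --deltas '[{"tx": 0.2, "ty": -0.5, "tz": 0, "ax": 0, "ay": 0, "az": -0.06, "claw": 16.8}, {"tx": 0.2, "ty": -0.5, "tz": 0, "ax": 0, "ay": 0, "az": -0.12, "claw": 16.8}, {"tx": 0.2, "ty": -0.5, "tz": 0, "ax": 0, "ay": 0, "az": -0.18, "claw": 16.8}, {"tx": 0.2, "ty": -0.5, "tz": 0, "ax": 0, "ay": 0, "az": -0.18, "claw": 16.8}, {"tx": 0.2, "ty": -0.5, "tz": 0, "ax": 0, "ay": 0, "az": -0.12, "claw": 16.8}, {"tx": 0.2, "ty": -0.5, "tz": 0, "ax": 0, "ay": 0, "az": -0.12, "claw": 16.8}]'

```text
time_s: 17.02
tcp_pos: [0.5406, -0.1445, 0.2887]
ee_rot: [[0.253, -0.967, -0.001], [-0.967, -0.253, 0.0], [-0.0, 0.001, -1.0]]
wrist_force: [1.6, -0.6, 0.9]
gripper_width: 0.193
gripper_force: 0.6
```

```bash
python3 d.py d10; python3 e.py d10
```

```text
wrist 0.7 3585 x 295 341 y 232 372 mean 318.16 294.03
scene 0.74 177 x 211 242 y 172 183 mean 230.95 177.61
17.0167 [ 0.5406 -0.1445  0.2887] hd -75.34946370900106 F [ 1.6433 -0.6108  0.9083] M [ 0.0376 -0.4478 -0.0218] w 16.82165987934718 j6 13.038888401729453
d10 [(305, 227, 238), (308, 226, 242), (311, 226, 241), (314, 226, 241), (317, 226, 241), (320, 226, 240), (323, 226, 241), (326, 227, 241), (329, 228, 242)]
```

Emit:
servo_tool --deltas '[{"tx": 0, "ty": -0.4, "tz": 0, "ax": 0, "ay": 0, "az": -0.06, "claw": 16.8}, {"tx": 0, "ty": -0.4, "tz": 0, "ax": 0, "ay": 0, "az": -0.12, "claw": 16.8}, {"tx": 0, "ty": -0.4, "tz": 0, "ax": 0, "ay": 0, "az": -0.18, "claw": 16.8}, {"tx": 0, "ty": -0.4, "tz": 0, "ax": 0, "ay": 0, "az": -0.18, "claw": 16.8}, {"tx": 0, "ty": -0.4, "tz": 0, "ax": 0, "ay": 0, "az": -0.12, "claw": 16.8}, {"tx": 0, "ty": -0.4, "tz": 0, "ax": 0, "ay": 0, "az": -0.12, "claw": 16.8}]'

```text
time_s: 17.72
tcp_pos: [0.5409, -0.1443, 0.2884]
ee_rot: [[0.367, -0.93, -0.002], [-0.93, -0.367, 0.0], [-0.001, 0.001, -1.0]]
wrist_force: [1.0, -0.4, -1.0]
gripper_width: 0.194
gripper_force: 0.5
```

```bash
python3 d.py d11; python3 e.py d11
```

```text
wrist 0.56 3563 x 296 336 y 228 371 mean 316.44 292.08
scene 0.56 207 x 210 243 y 174 185 mean 229.48 179.45
17.7167 [ 0.5409 -0.1443  0.2884] hd -68.47138627857133 F [ 0.9619 -0.3547 -1.0421] M [ 0.2289 -0.2257 -0.0014] w 16.890605235236794 j6 19.90386373783785
d11 [(305, 227, 237), (308, 226, 243), (311, 225, 239), (314, 225, 237), (317, 225, 237), (320, 226, 237), (323, 226, 237), (326, 227, 237), (329, 227, 237)]
```

The end row jumped 241→237 and the scene mask moved about 2 px down, so it seems to have dropped. I'll open wider to verify.

Emit:
servo_tool --deltas '[{"tx": 0, "ty": 0, "tz": 0, "ax": 0, "ay": 0, "az": 0.03, "claw": 24}, {"tx": 0, "ty": 0, "tz": 0, "ax": 0, "ay": 0, "az": 0.03, "claw": 24}, {"tx": 0, "ty": 0, "tz": 0, "ax": 0, "ay": 0, "az": 0.03, "claw": 24}]'

```text
time_s: 18.17
tcp_pos: [0.5411, -0.1447, 0.289]
ee_rot: [[0.342, -0.94, -0.001], [-0.94, -0.342, -0.0], [0.0, 0.001, -1.0]]
wrist_force: [-0.7, -0.4, 0.8]
gripper_width: 0.265
gripper_force: 0.0
```

```bash
python3 d.py d12; python3 e.py d12; python3 - <<'E'
from h import *
print(proj('scene',[[.54,-.143,.29],[.54,-.143,.284]],pose('scene')))
r=lambda p,a,b,c,d:cv2.imread(f'pics/{p}.png')[a:b,c:d]
top=np.hstack([cv2.resize(r(f'd{i}s',150,210,190,270),(400,300),interpolation=3) for i in (10,12)])
bot=np.hstack([cv2.resize(r(f'd{i}w',190,310,240,400),(400,300)) for i in (10,12)])
cv2.imwrite('pics/cmp.png',np.vstack([top,bot]))
E
```

```text
wrist 0.63 3586 x 298 335 y 229 371 mean 316.18 292.46
scene 0.77 210 x 210 243 y 174 185 mean 229.7 179.65
18.1667 [ 0.5411 -0.1447  0.289 ] hd -70.01519095708915 F [-0.6766 -0.4342  0.8448] M [ 0.0498 -0.0758 -0.0133] w 23.043504122674193 j6 18.364447257653026
d12 [(305, 227, 238), (308, 227, 237), (311, 226, 237), (314, 226, 237), (317, 226, 237), (320, 226, 238), (323, 227, 238), (326, 227, 238), (329, 228, 238)]
[[226.52876174 175.66220752]
 [226.86357572 178.25951487]]
```

View pics/cmp.png

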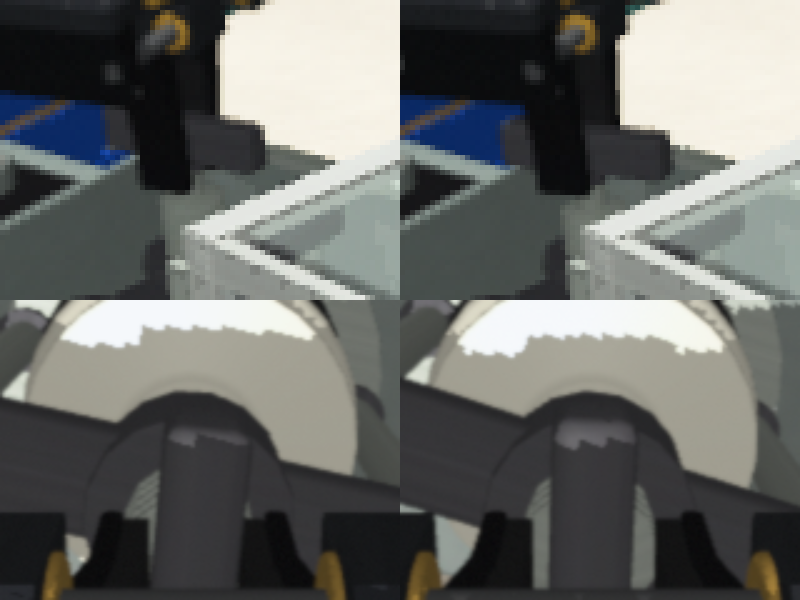

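The comparison confirms it: the bar's right end is about 2 px lower in the scene view, and the end row in the wrist view shifted by about 3.5 px. That matches a 6 mm drop. Next I'll centre on the axis, lower slightly, and grip.

Emit:
servo_tool --deltas '[{"tx": -1.6, "ty": 0, "tz": 2, "ax": 0, "ay": 0, "az": 0, "claw": 24}, {"tx": -3.2, "ty": 0, "tz": 4, "ax": 0, "ay": 0, "az": 0, "claw": 20}, {"tx": -3.2, "ty": 0, "tz": 4, "ax": 0, "ay": 0, "az": 0, "claw": 8}, {"tx": -3.2, "ty": 0, "tz": 4, "ax": 0, "ay": 0, "az": 0, "claw": 8}, {"tx": -3.2, "ty": 0, "tz": 4, "ax": 0, "ay": 0, "az": 0, "claw": 8}, {"tx": -3.2, "ty": 0, "tz": 4, "ax": 0, "ay": 0, "az": 0, "claw": 8}]'

```text
time_s: 18.87
tcp_pos: [0.5407, -0.141, 0.2847]
ee_rot: [[0.341, -0.94, 0.001], [-0.94, -0.341, 0.001], [-0.0, -0.001, -1.0]]
wrist_force: [1.4, 3.2, -1.6]
gripper_width: 0.157
gripper_force: 29.9
```

```bash
python3 d.py d13; python3 e.py d13
```

```text
wrist 0.79 3803 x 300 335 y 223 371 mean 317.44 288.03
scene 0.71 229 x 210 244 y 173 185 mean 228.52 179.26
18.8667 [ 0.5407 -0.141   0.2847] hd -70.04172984655963 F [ 1.4488  3.1855 -1.6083] M [ 0.6346 -0.5296  0.0621] w 13.679074492939696 j6 17.994084148141003
d13 [(305, 223, 232), (308, 222, 231), (311, 222, 231), (314, 221, 231), (317, 221, 231), (320, 222, 231), (323, 222, 232), (326, 223, 231), (329, 223, 232)]
```

Emit:
servo_tool --deltas '[{"tx": 0, "ty": 0, "tz": 0.1, "ax": 0, "ay": 0, "az": 0.1047, "claw": 8}, {"tx": 0, "ty": 0, "tz": 0.2, "ax": 0, "ay": 0, "az": 0.2094, "claw": 8}, {"tx": 0, "ty": 0, "tz": 0.3, "ax": 0, "ay": 0, "az": 0.3142, "claw": 8}, {"tx": 0, "ty": 0, "tz": 0.4, "ax": 0, "ay": 0, "az": 0.4189, "claw": 8}, {"tx": 0, "ty": 0, "tz": 0.5, "ax": 0, "ay": 0, "az": 0.5236, "claw": 8}, {"tx": 0, "ty": 0, "tz": 0.6, "ax": 0, "ay": 0, "az": 0.6283, "claw": 8}, {"tx": 0, "ty": 0, "tz": 0.7, "ax": 0, "ay": 0, "az": 0.733, "claw": 8}, {"tx": 0, "ty": 0, "tz": 0.8, "ax": 0, "ay": 0, "az": 0.8378, "claw": 8}, {"tx": 0, "ty": 0, "tz": 0.9, "ax": 0, "ay": 0, "az": 0.9425, "claw": 8}, {"tx": 0, "ty": 0, "tz": 1.0, "ax": 0, "ay": 0, "az": 1.0472, "claw": 8}, {"tx": 0, "ty": 0, "tz": 1.0, "ax": 0, "ay": 0, "az": 1.0472, "claw": 8}]'

```text
time_s: 19.98
tcp_pos: [0.5406, -0.1411, 0.2837]
ee_rot: [[-0.645, -0.764, 0.001], [-0.764, 0.645, 0.001], [-0.001, -0.0, -1.0]]
wrist_force: [2.2, 2.5, -3.2]
gripper_width: 0.156
gripper_force: 29.9
```

```bash
python3 d.py d14; python3 e.py d14
```

```text
wrist 0.75 3856 x 301 336 y 224 371 mean 317.68 289.62
scene 0.5 118 x 223 230 y 170 190 mean 226.62 179.96
19.9833 [ 0.5406 -0.1411  0.2837] hd -130.16896295469903 F [ 2.237   2.4782 -3.2085] M [ 0.9317 -0.8787 -0.0247] w 13.612755760947802 j6 -42.120482324793706
d14 [(305, 224, 232), (308, 223, 232), (311, 223, 232), (314, 222, 232), (317, 222, 232), (320, 222, 232), (323, 223, 232), (326, 223, 232), (329, 224, 231)]
```

Emit:
servo_tool --deltas '[{"tx": 0, "ty": 0, "tz": 0.1, "ax": 0, "ay": 0, "az": 0.1047, "claw": 8}, {"tx": 0, "ty": 0, "tz": 0.3, "ax": 0, "ay": 0, "az": 0.2094, "claw": 8}, {"tx": 0, "ty": 0, "tz": 0.4, "ax": 0, "ay": 0, "az": 0.3142, "claw": 8}, {"tx": 0, "ty": 0, "tz": 0.5, "ax": 0, "ay": 0, "az": 0.4189, "claw": 8}, {"tx": 0, "ty": 0, "tz": 0.6, "ax": 0, "ay": 0, "az": 0.5236, "claw": 8}, {"tx": 0, "ty": 0, "tz": 0.7, "ax": 0, "ay": 0, "az": 0.6283, "claw": 8}, {"tx": 0, "ty": 0, "tz": 0.8, "ax": 0, "ay": 0, "az": 0.733, "claw": 8}, {"tx": 0, "ty": 0, "tz": 0.9, "ax": 0, "ay": 0, "az": 0.8378, "claw": 8}, {"tx": 0, "ty": 0, "tz": 1.0, "ax": 0, "ay": 0, "az": 0.9425, "claw": 8}, {"tx": 0, "ty": 0, "tz": 1.1, "ax": 0, "ay": 0, "az": 1.0472, "claw": 8}]'

```text
time_s: 21.02
tcp_pos: [0.5407, -0.1413, 0.2828]
ee_rot: [[-0.984, 0.178, 0.001], [0.178, 0.984, 0.0], [-0.001, 0.0, -1.0]]
wrist_force: [3.2, 3.0, -2.4]
gripper_width: 0.157
gripper_force: 29.9
```

Emit:
servo_tool --deltas '[{"tx": 0, "ty": 0, "tz": 0.1, "ax": 0, "ay": 0, "az": 0.1047, "claw": 8}, {"tx": 0, "ty": 0, "tz": 0.2, "ax": 0, "ay": 0, "az": 0.2094, "claw": 8}, {"tx": 0, "ty": 0, "tz": 0.3, "ax": 0, "ay": 0, "az": 0.3142, "claw": 8}, {"tx": 0, "ty": 0, "tz": 0.4, "ax": 0, "ay": 0, "az": 0.4189, "claw": 8}, {"tx": 0, "ty": 0, "tz": 0.5, "ax": 0, "ay": 0, "az": 0.5236, "claw": 8}, {"tx": 0, "ty": 0, "tz": 0.6, "ax": 0, "ay": 0, "az": 0.6283, "claw": 8}, {"tx": 0, "ty": 0, "tz": 0.7, "ax": 0, "ay": 0, "az": 0.733, "claw": 8}, {"tx": 0, "ty": 0, "tz": 0.8, "ax": 0, "ay": 0, "az": 0.8378, "claw": 8}, {"tx": 0, "ty": 0, "tz": 0.9, "ax": 0, "ay": 0, "az": 0.9425, "claw": 8}, {"tx": 0, "ty": 0, "tz": 1.0, "ax": 0, "ay": 0, "az": 1.0472, "claw": 8}, {"tx": 0, "ty": 0, "tz": 1.0, "ax": 0, "ay": 0, "az": 1.0472, "claw": 8}]'

```text
time_s: 21.93
tcp_pos: [0.5407, -0.1413, 0.2818]
ee_rot: [[-0.341, 0.94, 0.001], [0.94, 0.341, 0.0], [-0.0, 0.001, -1.0]]
wrist_force: [3.7, 3.4, -3.1]
gripper_width: 0.158
gripper_force: 29.9
```

```bash
python3 d.py d15; python3 e.py d15
```

```text
wrist 0.89 3967 x 301 337 y 222 371 mean 318.62 288.26
scene 0.68 217 x 210 243 y 174 186 mean 227.69 180.55
21.9333 [ 0.5407 -0.1413  0.2818] hd 109.9130502435278 F [ 3.6965  3.3544 -3.149 ] M [ 0.9086 -1.3123  0.0283] w 13.78400379939042 j6 -162.04129398465864
d15 [(305, 223, 231), (308, 222, 230), (311, 222, 231), (314, 222, 231), (317, 221, 230), (320, 221, 230), (323, 222, 231), (326, 222, 231), (329, 222, 230)]
```

Emit:
servo_tool --deltas '[{"tx": 0, "ty": 0, "tz": 0, "ax": 0, "ay": 0, "az": 0, "claw": 40}, {"tx": 0, "ty": 0, "tz": 0, "ax": 0, "ay": 0, "az": 0, "claw": 40}, {"tx": 0, "ty": 0, "tz": 0, "ax": 0, "ay": 0, "az": 0, "claw": 40}, {"tx": 0.6, "ty": 1.0, "tz": -15, "ax": 0, "ay": 0, "az": 0, "claw": 40}, {"tx": 0.6, "ty": 1.0, "tz": -40, "ax": 0, "ay": 0, "az": 0, "claw": 40}, {"tx": 0.6, "ty": 1.0, "tz": -40, "ax": 0, "ay": 0, "az": -0.1, "claw": 40}, {"tx": 0.6, "ty": 1.0, "tz": -40, "ax": 0, "ay": 0, "az": -0.22, "claw": 40}, {"tx": 0.6, "ty": 1.0, "tz": -40, "ax": 0, "ay": 0, "az": -0.34, "claw": 40}, {"tx": 0.6, "ty": 1.0, "tz": -40, "ax": 0, "ay": 0, "az": -0.46, "claw": 40}, {"tx": 0.6, "ty": 1.0, "tz": -40, "ax": 0, "ay": 0, "az": -0.58, "claw": 40}, {"tx": 0.6, "ty": 1.0, "tz": -40, "ax": 0, "ay": 0, "az": -0.7, "claw": 40}, {"tx": 0.6, "ty": 1.0, "tz": -40, "ax": 0, "ay": 0, "az": -0.8, "claw": 40}]'

```text
time_s: 23.13
tcp_pos: [0.5402, -0.1414, 0.3222]
ee_rot: [[-0.915, 0.405, -0.001], [0.405, 0.915, -0.001], [0.001, -0.002, -1.0]]
wrist_force: [0.6, -0.2, -0.1]
gripper_width: 0.461
gripper_force: 0.0
```

Emit:
servo_tool --deltas '[{"tx": 0, "ty": 0, "tz": 0, "ax": 0, "ay": 0, "az": -0.12, "claw": 40}, {"tx": 0, "ty": 0, "tz": 0, "ax": 0, "ay": 0, "az": -0.24, "claw": 40}, {"tx": 0, "ty": 0, "tz": 0, "ax": 0, "ay": 0, "az": -0.36, "claw": 40}, {"tx": 0, "ty": 0, "tz": 0, "ax": 0, "ay": 0, "az": -0.48, "claw": 40}, {"tx": 0, "ty": 0, "tz": 0, "ax": 0, "ay": 0, "az": -0.6, "claw": 40}, {"tx": 0, "ty": 0, "tz": 0, "ax": 0, "ay": 0, "az": -0.72, "claw": 40}, {"tx": 0, "ty": 0, "tz": 0, "ax": 0, "ay": 0, "az": -0.84, "claw": 40}, {"tx": 0, "ty": 0, "tz": 0, "ax": 0, "ay": 0, "az": -0.96, "claw": 40}, {"tx": 0, "ty": 0, "tz": 0, "ax": 0, "ay": 0, "az": -1.08, "claw": 40}, {"tx": 0, "ty": 0, "tz": 0, "ax": 0, "ay": 0, "az": -1.2, "claw": 40}]'

```text
time_s: 23.97
tcp_pos: [0.5402, -0.1413, 0.3222]
ee_rot: [[-0.708, -0.706, -0.001], [-0.706, 0.708, -0.001], [0.002, 0.0, -1.0]]
wrist_force: [0.6, 0.0, -0.2]
gripper_width: 0.455
gripper_force: 0.0
```

Emit:
servo_tool --deltas '[{"tx": 0, "ty": 0, "tz": 0, "ax": 0, "ay": 0, "az": -0.12, "claw": 40}, {"tx": 0, "ty": 0, "tz": 0, "ax": 0, "ay": 0, "az": -0.24, "claw": 40}, {"tx": 0, "ty": 0, "tz": 0, "ax": 0, "ay": 0, "az": -0.36, "claw": 40}, {"tx": 0, "ty": 0, "tz": 0, "ax": 0, "ay": 0, "az": -0.48, "claw": 40}, {"tx": 0, "ty": 0, "tz": 0, "ax": 0, "ay": 0, "az": -0.6, "claw": 40}, {"tx": 0, "ty": 0, "tz": 0, "ax": 0, "ay": 0, "az": -0.72, "claw": 40}, {"tx": 0, "ty": 0, "tz": 0, "ax": 0, "ay": 0, "az": -0.84, "claw": 40}, {"tx": 0, "ty": 0, "tz": 0, "ax": 0, "ay": 0, "az": -0.96, "claw": 40}, {"tx": 0, "ty": 0, "tz": 0, "ax": 0, "ay": 0, "az": -1.08, "claw": 40}, {"tx": 0, "ty": 0, "tz": 0, "ax": 0, "ay": 0, "az": -1.1416, "claw": 40}, {"tx": 0, "ty": 0, "tz": 0, "ax": 0, "ay": 0, "az": -1.1416, "claw": 40}]'

```text
time_s: 24.88
tcp_pos: [0.5404, -0.1413, 0.3222]
ee_rot: [[0.342, -0.94, -0.001], [-0.94, -0.342, -0.001], [0.001, 0.001, -1.0]]
wrist_force: [-0.5, 0.5, -0.8]
gripper_width: 0.461
gripper_force: 0.0
```

```bash
python3 d.py d16; python3 - <<'E'
from h import *
m=trace('t_handle','wrist')
E
python3 st.py
```

```text
wrist 0.6 3025 x 302 331 y 207 350 mean 316.37 264.64
scene 0.71 1163 x 365 453 y 294 315 mean 413.64 304.85
24.8833 [ 0.5404 -0.1413  0.3222] hd -69.97373661411821 F [-0.4741  0.4964 -0.7749] M [ 0.0841 -0.0013  0.0234] w 40.12844641070524 j6 18.00608324213377
25.1333 [ 0.5408 -0.1408  0.3219] hd -1.2237003657209242 F [-0.553   0.1057 -0.0604] M [ 0.029  -0.0686  0.0185] w 39.93059550829203 0.0 [  2.   12.9  -1.    0.  -76.1  17.9]
```

Emit:
servo_tool --deltas '[{"tx": 0, "ty": 0, "tz": 20, "ax": 0, "ay": 0, "az": 0, "claw": 40}, {"tx": 0, "ty": 0, "tz": 35, "ax": 0, "ay": 0, "az": 0, "claw": 40}, {"tx": 0, "ty": 0, "tz": 41, "ax": 0, "ay": 0, "az": 0, "claw": 40}, {"tx": 0, "ty": 0, "tz": 41, "ax": 0, "ay": 0, "az": 0, "claw": 25}, {"tx": 0, "ty": 0, "tz": 41, "ax": 0, "ay": 0, "az": 0, "claw": 8}, {"tx": 0, "ty": 0, "tz": 41, "ax": 0, "ay": 0, "az": 0, "claw": 8}, {"tx": 0, "ty": 0, "tz": 41, "ax": 0, "ay": 0, "az": 0, "claw": 8}, {"tx": 0, "ty": 0, "tz": 41, "ax": 0, "ay": 0, "az": 0, "claw": 8}, {"tx": 0, "ty": 0, "tz": 41, "ax": 0, "ay": 0, "az": 0, "claw": 8}, {"tx": 0, "ty": 0, "tz": 41, "ax": 0, "ay": 0, "az": 0, "claw": 8}]'

```text
time_s: 25.97
tcp_pos: [0.541, -0.1408, 0.2816]
ee_rot: [[0.341, -0.94, 0.001], [-0.94, -0.341, -0.001], [0.001, -0.0, -1.0]]
wrist_force: [-1.7, -0.3, 1.5]
gripper_width: 0.158
gripper_force: 30.0
```

```bash
python3 d.py d17; python3 e.py d17
```

```text
wrist 0.9 3859 x 300 335 y 223 371 mean 317.86 288.52
scene 0.72 252 x 209 244 y 175 186 mean 227.81 180.77
25.9667 [ 0.541  -0.1408  0.2816] hd -70.06189393920728 F [-1.6753 -0.3078  1.4647] M [-0.0583  0.4055  0.0758] w 13.760157987125666 j6 17.89057980352225
d17 [(305, 223, 231), (308, 222, 231), (311, 222, 231), (314, 222, 231), (317, 222, 231), (320, 222, 231), (323, 222, 231), (326, 222, 231), (329, 223, 231)]
```

Emit:
servo_tool --deltas '[{"tx": 0, "ty": 0, "tz": 0.1, "ax": 0, "ay": 0, "az": 0.1047, "claw": 8}, {"tx": 0, "ty": 0, "tz": 0.2, "ax": 0, "ay": 0, "az": 0.2094, "claw": 8}, {"tx": 0, "ty": 0, "tz": 0.3, "ax": 0, "ay": 0, "az": 0.3142, "claw": 8}, {"tx": 0, "ty": 0, "tz": 0.4, "ax": 0, "ay": 0, "az": 0.4189, "claw": 8}, {"tx": 0, "ty": 0, "tz": 0.5, "ax": 0, "ay": 0, "az": 0.5236, "claw": 8}, {"tx": 0, "ty": 0, "tz": 0.6, "ax": 0, "ay": 0, "az": 0.6283, "claw": 8}, {"tx": 0, "ty": 0, "tz": 0.7, "ax": 0, "ay": 0, "az": 0.733, "claw": 8}, {"tx": 0, "ty": 0, "tz": 0.8, "ax": 0, "ay": 0, "az": 0.8378, "claw": 8}, {"tx": 0, "ty": 0, "tz": 0.9, "ax": 0, "ay": 0, "az": 0.9425, "claw": 8}, {"tx": 0, "ty": 0, "tz": 1.0, "ax": 0, "ay": 0, "az": 1.0472, "claw": 8}]'

```text
time_s: 27.0
tcp_pos: [0.5408, -0.1406, 0.2805]
ee_rot: [[-0.647, -0.763, -0.0], [-0.763, 0.647, -0.0], [0.0, -0.0, -1.0]]
wrist_force: [-3.0, 0.9, 4.5]
gripper_width: 0.155
gripper_force: 30.0
```

Emit:
servo_tool --deltas '[{"tx": 0, "ty": 0, "tz": 0.1, "ax": 0, "ay": 0, "az": 0.1047, "claw": 8}, {"tx": 0, "ty": 0, "tz": 0.2, "ax": 0, "ay": 0, "az": 0.2094, "claw": 8}, {"tx": 0, "ty": 0, "tz": 0.3, "ax": 0, "ay": 0, "az": 0.3142, "claw": 8}, {"tx": 0, "ty": 0, "tz": 0.4, "ax": 0, "ay": 0, "az": 0.4189, "claw": 8}, {"tx": 0, "ty": 0, "tz": 0.5, "ax": 0, "ay": 0, "az": 0.5236, "claw": 8}, {"tx": 0, "ty": 0, "tz": 0.6, "ax": 0, "ay": 0, "az": 0.6283, "claw": 8}, {"tx": 0, "ty": 0, "tz": 0.7, "ax": 0, "ay": 0, "az": 0.733, "claw": 8}, {"tx": 0, "ty": 0, "tz": 0.8, "ax": 0, "ay": 0, "az": 0.8378, "claw": 8}, {"tx": 0, "ty": 0, "tz": 0.9, "ax": 0, "ay": 0, "az": 0.9425, "claw": 8}, {"tx": 0, "ty": 0, "tz": 1.0, "ax": 0, "ay": 0, "az": 1.0472, "claw": 8}]'

```text
time_s: 27.83
tcp_pos: [0.5412, -0.1405, 0.2795]
ee_rot: [[-0.984, 0.179, 0.001], [0.179, 0.984, -0.0], [-0.001, -0.0, -1.0]]
wrist_force: [-1.5, 0.1, 4.2]
gripper_width: 0.156
gripper_force: 30.0
```

Emit:
servo_tool --deltas '[{"tx": 0, "ty": 0, "tz": 0.1, "ax": 0, "ay": 0, "az": 0.1047, "claw": 8}, {"tx": 0, "ty": 0, "tz": 0.2, "ax": 0, "ay": 0, "az": 0.2094, "claw": 8}, {"tx": 0, "ty": 0, "tz": 0.3, "ax": 0, "ay": 0, "az": 0.3142, "claw": 8}, {"tx": 0, "ty": 0, "tz": 0.4, "ax": 0, "ay": 0, "az": 0.4189, "claw": 8}, {"tx": 0, "ty": 0, "tz": 0.5, "ax": 0, "ay": 0, "az": 0.5236, "claw": 8}, {"tx": 0, "ty": 0, "tz": 0.6, "ax": 0, "ay": 0, "az": 0.6283, "claw": 8}, {"tx": 0, "ty": 0, "tz": 0.7, "ax": 0, "ay": 0, "az": 0.733, "claw": 8}, {"tx": 0, "ty": 0, "tz": 0.8, "ax": 0, "ay": 0, "az": 0.8378, "claw": 8}, {"tx": 0, "ty": 0, "tz": 0.9, "ax": 0, "ay": 0, "az": 0.9425, "claw": 8}, {"tx": 0, "ty": 0, "tz": 1.0, "ax": 0, "ay": 0, "az": 1.0472, "claw": 8}, {"tx": 0, "ty": 0, "tz": 1.0, "ax": 0, "ay": 0, "az": 1.0472, "claw": 8}, {"tx": 0, "ty": 0, "tz": 1.0, "ax": 0, "ay": 0, "az": 1.0472, "claw": 8}]'

```text
time_s: 28.83
tcp_pos: [0.5409, -0.141, 0.2784]
ee_rot: [[-0.343, 0.939, 0.0], [0.939, 0.343, -0.001], [-0.001, -0.0, -1.0]]
wrist_force: [-2.3, -1.6, 4.3]
gripper_width: 0.154
gripper_force: 30.0
```

```bash
python3 d.py d18; python3 e.py d18; python3 -c "
from h import *
cv2.imwrite('pics/topf.png',capture('top'))
Tt=pose('top')
print('mill side edge picks later')"
```

```text
wrist 0.57 4087 x 299 336 y 222 372 mean 317.62 289.6
scene 0.55 228 x 210 244 y 176 188 mean 228.56 182.13
28.8333 [ 0.5409 -0.141   0.2784] hd 110.07738240057697 F [-2.2777 -1.5583  4.319 ] M [-0.5759  0.563  -0.0849] w 13.368257750851747 j6 -161.96618021994928
d18 [(305, 223, 231), (308, 222, 230), (311, 222, 231), (314, 222, 231), (317, 222, 231), (320, 222, 231), (323, 222, 231), (326, 222, 231), (329, 223, 231)]
mill side edge picks later
```

View pics/topf.png

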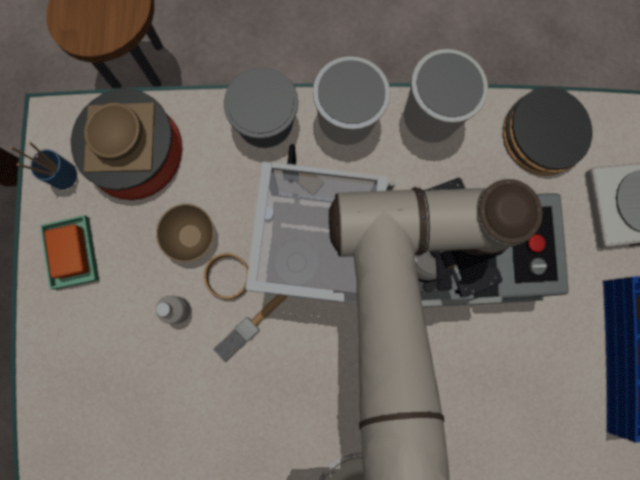

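The final top view shows the guard a few degrees past a right angle: its door edge runs (265,163)→(388,178) while the mill side is nearly level. The bystanders are in place. The bar is gripped at 30 N and sits 6 mm lower than after the drop.

```bash
python3 -c "
from station import *
print(finish_job())"
```

```text
the job is handed in; nothing more can be done
None
```

I handed the job in with the guard open about 5° past a right angle. The screw dropped into its thread after about 1.5 rad of backward turning, then went one full turn forward. The T-handle is still held in a 30 N grip, and the final top view shows the other things in place.

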